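Peel a roller tray off the stuck stack

TASK

We are about to pour paint. Fold the carton's leaning flap back until it stands upright, then peel the top roller tray off the nested stack: the trays stick together, so raise one corner first while the opposite end is still seated, and take that one tray only. Carry it, level and right way up, to the middle of the wooden spill board, hold it about 15 cm above the bench there, and finish while still holding it in the gripper; leave the other trays nested and everything else where it stands.

Things in the scene. Friction and masses are not known exactly. Their poses are not given: they have to be found in the camera images.
- carton: Open cardboard carton fixed to the bench, outer 178 mm (its x) by 258 mm (y), board 4 mm. Origin: centre of its underside; z up. Walls -x, +x, -y are cut down to 55 mm; the +y wall is 106 mm high and carries the flap, the long walls slope up to it over their last 74 mm. Four like roller trays are nested in it, axes along the carton's; the lowest two are fixed.
- flap (a joint): Angle of the stiff cardboard flap in rad: 0 flat over the trays, pi/2 upright, more = leaning outward (limit 2.5). 170 mm wide (carton's x), 125 mm from hinge to free edge, 5 mm thick, hinged on the top edge of the +y wall. Starts leaning half over the trays (0.85 to 1.2). Stays where it is left; 0.15 to 0.2 N m turns it.
- flap_hinge (a point): Middle of the flap's hinge line: in the carton's frame x 0, y +129 mm, z 106 mm. The hinge line runs along the carton's x.
- flap_edge (a point): Middle of the flap's free edge, on its inner face (the face towards the trays), 125 mm from the hinge line.
- tray_top: Top tray: white plastic, 0.11 to 0.18 kg, 160 (x) by 240 (y) by 50 mm high. Origin: middle of its length and width, level of its underside; z up. Flat well at its -y end (inside y -97 to -42 mm, 47 mm deep), then a ribbed ramp rising to 14 mm below the rim at the +y end. Rim all round 10 mm wide, straight outer skirt 16 mm deep. It starts with its rim top 102 mm above the bench.
- tray_second: Next tray, identical, 16 mm lower (origin 36 mm above the carton's), loose but stuck in the tray below it. The top tray's skirt stands on its rim, flush, so a grip on the top tray alone reaches at most 16 mm down. Tray side walls (leaning 12 degrees) stick by friction: a straight pull on the top tray takes 8 to 12 N, a corner half; raised some 10 mm, a spot comes free.
- corner_well_near (a point): Rim-top corner of the top tray at its (-75, -110, 50) mm: well end, -x side. Corners are bevelled by 15 mm, so the straight rim of each long side, at x 70 to 80 mm, ends at y +-105 mm.
- corner_well_far (a point): Rim-top corner of the top tray at its (75, -110, 50) mm: well end, side towards +x.
- corner_ramp_near (a point): Rim-top corner of the top tray at its (-75, 110, 50) mm: ramp end, -x side. When the well end is raised the tray tips about the ramp end of its skirt's lower edge (y +120, z 34 mm); the hand has to tip with it, since a firm grip raised without tipping pulls the tray up flat.
- corner_ramp_far (a point): Rim-top corner of the top tray at its (75, 110, 50) mm: ramp end, side towards +x.
- spill_board: Flat piece of wooden board with old paint rings, 200 mm (x) by 260 mm (y) by 6 mm thick, fixed, lying flat to the right of the carton. Origin: centre of its underside.
- quart_tin: Loose bystander; leave it where it is. Closed paint tin, 104 mm diameter, 122 mm high, upright beyond the board. Origin: centre of its underside.
- tape_roll: Loose bystander; leave it where it is. Roll of masking tape lying flat, 90 mm diameter, 24 mm high. Origin: centre of its underside.
- brush: Loose bystander; leave it where it is. Paint brush lying flat between the robot and the board.
- mini_roller: Loose bystander; leave it where it is. Small paint roller lying flat, about 240 mm long, 30 mm high, to the left of the carton.
- stir_stick: Loose bystander; leave it where it is. Wooden stirring stick lying flat, 300 by 26 by 5 mm, to the right of the board.
- filler_tub: Loose bystander; leave it where it is. Closed round tub, 100 mm diameter, 95 mm high, to the left of the carton.

How it is judged:
On the way, in this order (a step that is already met when the one before it is completed fails the run):
1. the flap is folded back to upright (80 to 115 degrees) while the top tray is still nested (value of joint flap between 1.4 and 2 rad and z of tray_top in the frame of tray_second below 0.022 m), for 0.2 s.
2. one corner of the top tray is raised 15 mm or more off the next tray while the corner diagonally opposite is still within 10 mm of its seat (((z of corner_well_near in the frame of tray_second above 0.081 m and z of corner_ramp_far in the frame of tray_second below 0.076 m) or (z of corner_well_far in the frame of tray_second above 0.081 m and z of corner_ramp_near in the frame of tray_second below 0.076 m) or (z of corner_ramp_far in the frame of tray_second above 0.081 m and z of corner_well_near in the frame of tray_second below 0.076 m) or (z of corner_ramp_near in the frame of tray_second above 0.081 m and z of corner_well_far in the frame of tray_second below 0.076 m))), for 0.1 s.
At the end, for the whole second after the job is handed in: Flap at 80 to 115 degrees; second tray still nested (8 mm up, 10 mm sideways, 3.4 degrees); top tray held still by the fingers alone, right way up, level within 9.7 degrees, its middle within 50 mm of the board's middle, its underside 90 to 210 mm above the bench (value of joint flap between 1.4 and 2 rad and z of tray_second in the frame of carton below 0.044 m and horizontal distance between tray_second and carton below 0.01 m and angle between tray_second's own z axis and vertical below 0.06 rad and horizontal distance between tray_top and spill_board below 0.05 m and height (world z) of tray_top between 0.09 and 0.21 m and angle between tray_top's own z axis and vertical below 0.17 rad and linear speed of tray_top below 0.03 m/s and angular speed of tray_top below 0.15 rad/s and contact force between tray_top and the fingers above 2 N and contact force between tray_top and spill_board below 0.3 N and contact force between tray_top and carton below 0.3 N and contact force between tray_top and tray_second below 0.3 N and contact force between tray_top and quart_tin below 0.3 N); the arm keeps its last pose, push and grip.
It fails at once if the second tray is pulled up out of the stack by 15 mm or more (z of tray_second in the frame of carton above 0.051 m).
It fails at once if a bystander (tin, tape, brush, roller, stick, tub) is shifted by more than 40 mm or knocked over (distance of any of quart_tin, tape_roll, brush, mini_roller, stir_stick, filler_tub from where it was at the start of the episode above 0.04 m or angle between any of quart_tin, filler_tub's own z axis and vertical above 0.5 rad).
It also fails if it takes over 54 s, if anything falls off the work surface, if the arm or the gripper's body presses on something with over 40 N, if the wrist force passes 120 N, or if a joint passes its speed limit or range.

ROBOT

A 7-joint arm with a two-finger parallel gripper is mounted at the origin on the work surface. World frame = base frame: x ahead of the robot, y to its left, z up, the work surface at z = 0. Lengths are in m, angles in rad, forces in N, time in s.
With the tool pointing down it reaches from about 0.35 to 0.9 m from the base axis. Payload 8.1 kg.
Tool frame: the origin (TCP) lies at the very end of the fingers, on their centre line; the grasp point (between the pads) lies 19 mm behind it; y points along the fingers, x is the direction in which the jaws open and shut, and the axes are right-handed (so a half turn about y gives the same grasp; the last joint's range is limited). The gripper opens to 92 mm and grips with 3 to 60 N. Pads are 19 mm wide; open, the fingers measure 130 mm over their backs; the gripper's body (75 mm by 190 mm) begins 47 mm behind the grasp point.
Start: joints at [-1.213, 0.434, 0.025, 1.573, -0.012, 1.134, -0.075], TCP at [0.278, 0.56, 0.196] pointing down, gripper open.
Joint ranges: [-2.62, 2.62], [-0.44, 2.09], [-1.27, 1.32], [0.08, 2.57], [-1.32, 4.46], [0.12, 2], [-2.74, 2.74]. Speed limits (rad/s): [2.22, 2.22, 3.01, 3.01, 3.14, 3.14, 3.14].

INTERFACE

Orientations are given as a rotation vector (axis times angle).
In Python, from cell import arm, imaging gives the robot as it stands. The module is installed in compiled form; this text tells all that it offers.
- The arm moves only by the tool send_rows, never from a script. Its argument "steps" is a list of rows, each a list of 5 numbers: the opening, from 0 (shut) to 1 (fully open), then the shift along the tool's x, y, z in cm, then the turn about the tool's y in rad. In form: [[jaw, x, y, z, roll], ...]. A call has 1 to 20 rows; each row is the pose to reach, as a shift and turn from the pose commanded when the call began, along the tool's axes at that moment; what a row does not reach only later rows make up. A row lasts 1/8 s, in which the tool goes at most 62.5 mm and 10.7 degrees, less where a joint would pass 70% of its speed; a pose out of reach is approached as far as the arm can. A call with a gripper value outside its range is refused whole. The fingers move at their own pace and stop on an object; "squeeze" is the grip in N (left out, the last holds). Time passes only in rows, so rows that repeat a pose let the fingers close. It gives the time, the measured TCP pose, the force and the opening at its end, in the units of the state.
- arm.observe(): the state, without advancing time (a new reading comes with each control period).
- imaging.get_image(name): name is "side" or "top"; returns the picture (384x512x3 uint8, blue, green, red); there is no depth.
- imaging.camera_params(name): a dict with "camera_matrix" (3x3 intrinsics, pixels), "position" and "orientation" of the camera in the world. Camera axes: x right, y down, z forward; pixel columns grow to the right and rows downward; lengths in m; the calibration is good to about 2 mm. A picture is of the moment at which its call begins. camera_params takes no time and is no camera call.
- arm.sign_off(): hands the job in, once; it reports no verdict.
The state is a dict: "clock": time; "joints": joint angles; "dq": joint speeds; "joint_efforts": joint torques, N m; "position": TCP position; "ee_rot": TCP orientation; "force": force on the tool from outside, world axes, zero at the start; "ft_torque": the same for the moment, N m; "width": opening from 0.0 (shut) to 1.0 (fully open).
Only numpy, scipy, OpenCV 4.12 (cv2) and the standard library are available. Lean on these libraries where they do the work, as an engineer would, in place of code of your own. Each camera call takes 0.05 s, during which the arm holds its last target.

## Working session

There is one attempt and no reset: what is moved stays moved. The work goes in short steps, Python scripts to look and compute and a tool call to move; the robot and the scene stay as the last step left them, time stands still between calls to the robot, and variables do not carry over. Pictures are saved under pics/ and viewed, and the job is handed in when it is done.

Besides the shell and the picture viewer there is one more tool, called after ">>>" as name(argument=value, ...) on one line, values as JSON. send_rows: Moves the arm, as the interface text tells. Its arguments: {"type":"object","properties":{"steps":{"type":"array","items":{"type":"array","items":{"type":"number"}}},"squeeze":{"type":"number"}},"required":["steps"]}

```bash
mkdir -p pics; python3 - <<'E'
from cell import arm, imaging
import cv2
s=arm.observe()
for k in s: print(k,s[k])
for n in("side","top"):
    im=imaging.get_image(n); cv2.imwrite(f"pics/{n}0.png",im)
    p=imaging.camera_params(n)
    print(n,p)
E
```

```text
clock 0.0
joints [-1.21258039  0.43519926  0.02497834  1.57409223 -0.01161487  1.13400689
 -0.07511878]
dq [ 0.00079566  0.00052016  0.0009024   0.00029477  0.00031675 -0.00092288
  0.00153292]
joint_efforts [ 6.19374623e-04 -6.67830563e+01  9.85500924e-01 -3.14464974e+01
 -6.04389142e-02  4.27285081e-02  2.06032705e-04]
position [0.2777285 0.5592776 0.1950617]
ee_rot [-1.39362607 -0.86244209  0.86449575]
force [ 0.01017221  0.0916413  -0.68261266]
ft_torque [ 0.03322592  0.06873436 -0.02870045]
width 1.0009157183312654
side {'camera_matrix': array([[394.66170668,   0.        , 253.20330502],
       [  0.        , 394.66170668, 188.14825898],
       [  0.        ,   0.        ,   1.        ]]), 'position': array([ 0.12750172, -0.70771497,  0.94518509]), 'orientation': array([-2.30438384,  0.64353799, -0.26388642])}
top {'camera_matrix': array([[385.45603041,   0.        , 249.92821062],
       [  0.        , 385.45603041, 194.39011281],
       [  0.        ,   0.        ,   1.        ]]), 'position': array([ 0.42095745, -0.00663905,  1.19910521]), 'orientation': array([-2.14820455,  2.1606041 , -0.15771993])}
```

View pics/side0.png

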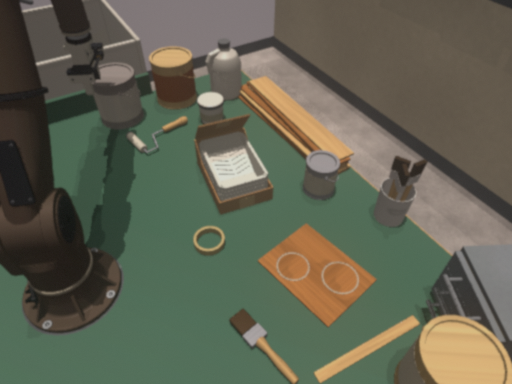

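View pics/top0.png

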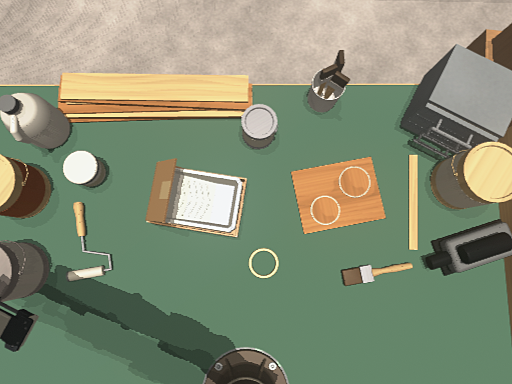

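The side view shows the flap at (222,128), the tray at (233,165) and the board at (317,270). In the top view the flap is at the carton's left (160,192), the tray is centred near (205,203) and the board near (338,195). I'll zoom in and measure.

```bash
cat > h.py <<'E'
import numpy as np, cv2
from scipy.spatial.transform import Rotation as R
from cell import arm, imaging
def cam(n):
    p=imaging.camera_params(n); return p['camera_matrix'],np.array(p['position']),R.from_rotvec(p['orientation']).as_matrix()
def ray(n,uv):
    K,c,Rm=cam(n); d=Rm@np.linalg.inv(K)@np.array([uv[0],uv[1],1.]); return c,d
def plane(n,uv,z):
    c,d=ray(n,uv); return c+d*(z-c[2])/d[2]
def proj(n,P):
    K,c,Rm=cam(n); q=K@(Rm.T@(np.asarray(P)-c)); return q[:2]/q[2]
def tri(uvs,uvt):
    (c1,d1),(c2,d2)=ray('side',uvs),ray('top',uvt)
    t=np.linalg.lstsq(np.stack([d1,-d2],1),c2-c1,rcond=None)[0]
    a,b=c1+t[0]*d1,c2+t[1]*d2
    return (a+b)/2,np.linalg.norm(a-b)
def tcp():
    s=arm.observe(); return np.array(s['position']),R.from_rotvec(s['ee_rot']).as_matrix(),s
E
python3 - <<'E'
from h import *
t=cv2.imread('pics/top0.png'); s=cv2.imread('pics/side0.png')
cv2.imwrite('pics/topz.png',cv2.resize(t[150:245,140:255],None,fx=6,fy=6,interpolation=cv2.INTER_CUBIC))
cv2.imwrite('pics/sidez.png',cv2.resize(s[110:215,185:280],None,fx=5.5,fy=5.5,interpolation=cv2.INTER_CUBIC))
# board by mask
h=cv2.cvtColor(t,cv2.COLOR_BGR2HSV)
m=((h[...,0]<20)&(h[...,1]>90)&(h[...,2]>90)).astype(np.uint8)
c,_=cv2.findContours(m[150:245,280:400].copy(),cv2.RETR_EXTERNAL,cv2.CHAIN_APPROX_NONE)
c=max(c,key=cv2.contourArea); r=cv2.minAreaRect(c); b=cv2.boxPoints(r)+[280,150]
W=np.array([plane('top',p,0.006) for p in b]); print(W, W.mean(0)); print(np.linalg.norm(W-np.roll(W,1,0),axis=1))
p,Rm,_=tcp(); print(p);print(Rm)
E
```

```text
[[ 0.65859688 -0.14616357  0.006     ]
 [ 0.7094788  -0.41026609  0.006     ]
 [ 0.51030254 -0.43824947  0.006     ]
 [ 0.46203017 -0.17971123  0.006     ]] [ 0.5851021  -0.29359759  0.006     ]
[0.19940892 0.26895931 0.20113242 0.26300617]
[0.27773515 0.55933372 0.19513282]
[[ 4.44700214e-01 -5.00672840e-04 -8.95679334e-01]
 [ 8.95678380e-01 -1.31422399e-03  4.44700475e-01]
 [-1.39977272e-03 -9.99999011e-01 -1.35993852e-04]]
```

View pics/topz.png

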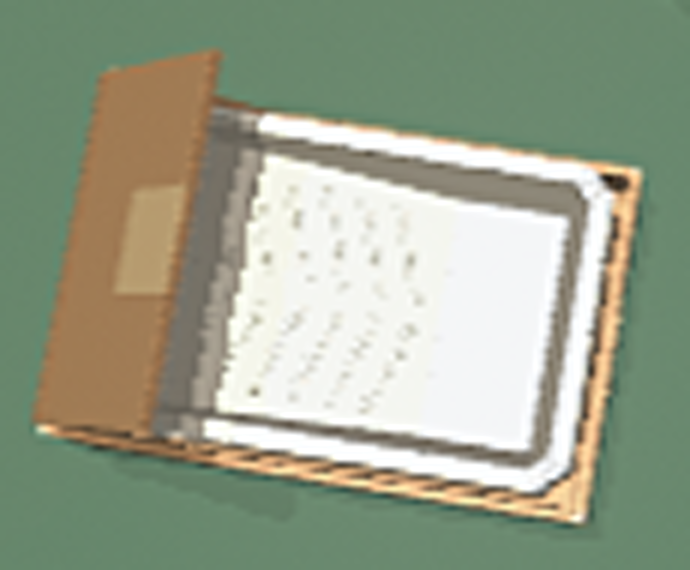

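View pics/sidez.png

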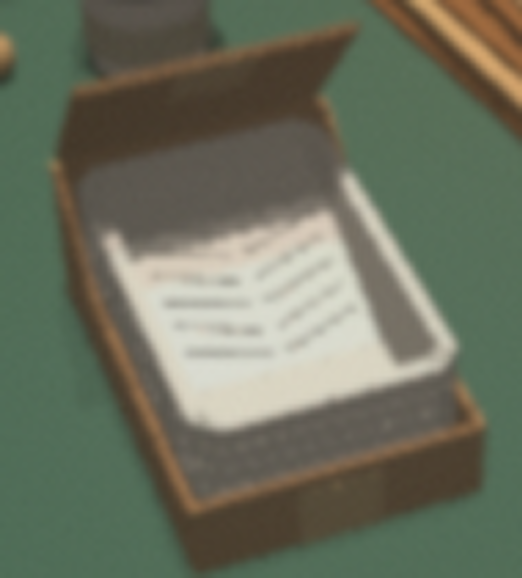

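```bash
python3 - <<'E'
from h import *
T=lambda U,V:((U+.5)/6-.5+140,(V+.5)/6-.5+150)
S=lambda U,V:((U+.5)/5.5-.5+185,(V+.5)/5.5-.5+110)
np.set_printoptions(precision=4,suppress=True)
print('flap+x',tri(S(357,25),T(218,52)),'flap-x',tri(S(74,92),T(155,431)))
h1=plane('top',T(100,71),.106);h2=plane('top',T(37,425),.106);print('hinge',h1,h2,np.linalg.norm(h1-h2),(h1+h2)/2)
f1=plane('top',T(262,113),.102);f2=plane('top',T(575,170),.102);n1=plane('top',T(205,440),.102);n2=plane('top',T(535,492),.102)
w1=plane('top',T(611,205),.102);w2=plane('top',T(580,450),.102)
c1=plane('top',T(640,170),.055);c2=plane('top',T(584,522),.055);print('cart',c1,c2,np.linalg.norm(c1-c2))
d=(f1-f2);d2=(n1-n2);print('yaw',np.degrees(np.arctan2(d[0],d[1])),np.degrees(np.arctan2(d2[0],d2[1])),np.degrees(np.arctan2(*(h1-h2)[[1,0]])),np.degrees(np.arctan2(*(c1-c2)[[1,0]])),np.degrees(np.arctan2(*(w1-w2)[[1,0]])))
print(f1,f2,n1,n2,w1,w2)
E
```

```text
flap+x (array([0.6546, 0.1774, 0.2094]), np.float64(0.0006248475483400907)) flap-x (array([0.4881, 0.2008, 0.2118]), np.float64(0.0013762443299890526))
hinge [0.6696 0.2533 0.106 ] [0.4991 0.2784 0.106 ] 0.17229404349730873 [0.5843 0.2659 0.106 ]
cart [ 0.6291 -0.0066  0.055 ] [0.4535 0.0218 0.055 ] 0.17795884213241106
yaw 10.748106222141352 9.258583570615366 -8.36747841319094 -9.191475923478526 -7.307662860612823
[0.6494 0.1757 0.102 ] [0.6207 0.0247 0.102 ] [0.4918 0.1999 0.102 ] [0.4664 0.0438 0.102 ] [0.6036 0.0074 0.102 ] [0.4861 0.0225 0.102 ]
```

Measured carton: centre about (0.563, 0.136), yaw about 9° (its y axis is (0.156, 0.988)), hinge at about (0.583, 0.263, 0.106). The flap's free edge is at z 0.21, and its length of 131 mm fits the given size. The flap angle comes to about 0.93 rad, within the given range.

Next I'll rise, cross to above the tray with the jaws shut, and turn the jaw axis along the carton's x.

>>> send_rows(steps=[[0,0,-6,0,0],[0,0,-11,0,0],[0,-2,-11,-4,0.1],[0,-4,-11,-8,0.2],[0,-7,-11,-12,0.35],[0,-9.5,-11,-16.5,0.5],[0,-12,-11,-21,0.65],[0,-14.5,-11,-25.5,0.8],[0,-17,-11,-30,0.95],[0,-19.5,-11,-34.5,1.1],[0,-22,-11,-39,1.2],[0,-24,-11,-42.5,1.267],[0,-25.2,-11,-44.3,1.267],[0,-25.2,-11,-44.3,1.267],[0,-25.2,-11,-44.3,1.267]])

```text
clock: 1.98
position: [0.562, 0.1383, 0.3055]
ee_rot: [-1.567, 0.123, -0.122]
force: [0.5, -0.4, -0.2]
width: 0.007
```

```bash
cat >> h.py <<'E'
CX=np.array([.9877,-.1564,0]);CY=np.array([.1564,.9877,0]);C0=np.array([.563,.1358,0]);BD=np.array([.585,-.2936,0])
def c2w(x,y,z): return C0+x*CX+y*CY+np.array([0,0,z])
def w2c(p): d=np.asarray(p)-C0; return np.array([d@CX,d@CY,d[2]])
def delta(P): 
    p,Rm,_=tcp(); return (Rm.T@(P-p))*100
np.set_printoptions(precision=4,suppress=True)
def show(n,f,crop=None,z=1):
    im=imaging.get_image(n)
    if crop: im=im[crop[1]:crop[3],crop[0]:crop[2]]
    cv2.imwrite(f,cv2.resize(im,None,fx=z,fy=z,interpolation=cv2.INTER_CUBIC))
E
python3 - <<'E'
from h import *
p,Rm,s=tcp(); print(p,w2c(p),s['joints'],s['force'],s['width']);print(Rm,np.degrees(np.arctan2(Rm[1,0],Rm[0,0])))
E
```

```text
[0.562  0.1383 0.3055] [-0.0014  0.0024  0.3055] [-0.6765  0.2986  0.4679  1.5418 -0.1376  1.3346 -0.3499] [ 0.5312 -0.4331 -0.1951] 0.006568059479620085
[[ 0.9879 -0.0008  0.1552]
 [-0.1552  0.0005  0.9879]
 [-0.0009 -1.      0.0004]] -8.927082892981415
```

>>> send_rows(steps=[[0,0,5,0,0],[0,0,10,0,0],[0,0,12.5,0,0],[0,0,12.5,1.5,0],[0,0,12.5,3,0],[0,0,12.5,4,0],[0,0,12.5,5,0],[0,0,12.5,6,0],[0,0,12.5,7,0],[0,0,12.5,8,0],[0,0,12.5,9,0],[0,0,12.5,10,0],[0,0,12.5,11,0],[0,0,12.5,12,0],[0,0,12.5,12,0],[0,0,12.5,12,0]])

```text
clock: 3.98
position: [0.5815, 0.2552, 0.1808]
ee_rot: [-1.568, 0.124, -0.124]
force: [0.9, -0.6, 0.4]
width: 0.007
```

```bash
python3 - <<'E'
from h import *
p,Rm,s=tcp(); print(p,w2c(p),s['force'])
show('side','pics/s1.png',(170,80,290,215),4)
show('top','pics/t1.png',(130,140,260,250),5)
E
```

```text
[0.5815 0.2552 0.1808] [-0.0004  0.1208  0.1808] [ 0.8589 -0.6002  0.3768]
```

View pics/s1.png

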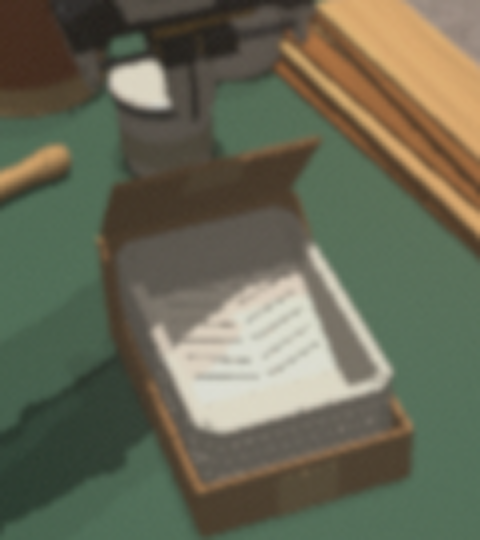

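View pics/t1.png

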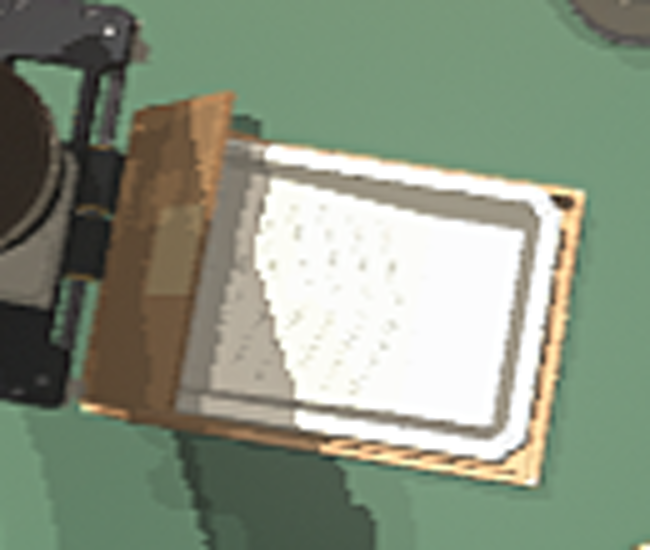

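```bash
python3 - <<'E'
from h import *
p,Rm,s=tcp()
for n,o,z in(('top',(130,140),5),('side',(170,80),4)):
    for h in(0,.02,.066): print(n,h,(proj(n,p+[0,0,h])-o)*z)
    for y in(.05,.06,.129): print(n,y,(proj(n,c2w(0,y,.106+(.129-y)*1.33))-o)*z)
show('side','pics/s2.png',None,1.5)
E
```

```text
top 0 [ 91.0444 237.554 ]
top 0.02 [ 81.3764 231.6463]
top 0.066 [ 57.6298 217.136 ]
top 0.05 [210.948  248.2818]
top 0.06 [196.9943 249.2061]
top 0.129 [109.8872 254.9766]
side 0 [191.62  144.598]
side 0.02 [190.1068 124.1013]
side 0.066 [186.4927  75.1443]
side 0.05 [219.2024 162.781 ]
side 0.06 [215.7576 169.5185]
side 0.129 [194.2234 211.636 ]
```

View pics/s2.png

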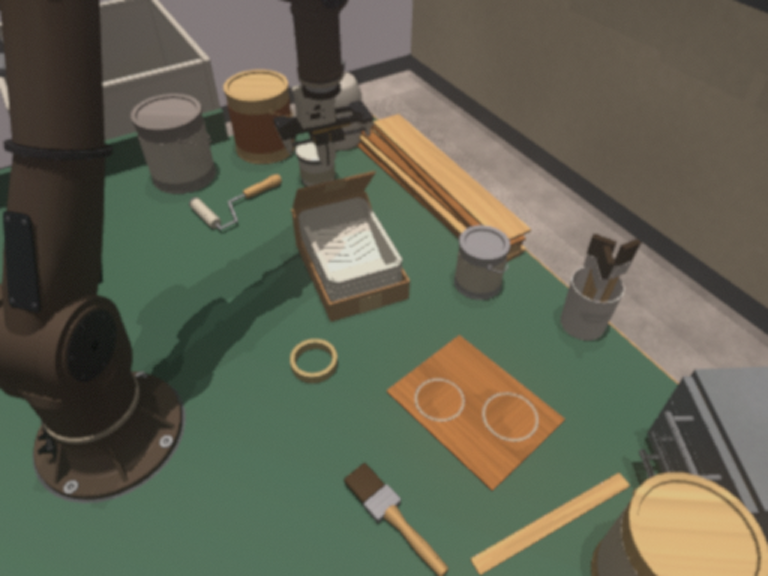

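```bash
python3 - <<'E'
from h import *
show('side','pics/s3.png',(175,65,265,135),8)
show('top','pics/t3.png',(110,135,190,235),6)
p,Rm,s=tcp();print(p,s['clock'],(proj('side',p)-(175,65))*8,(proj('top',p)-(110,135))*6)
E
```

```text
[0.5815 0.2552 0.1809] 4.225 [342.9373 408.9018] [228.7693 315.1199]
```

View pics/s3.png

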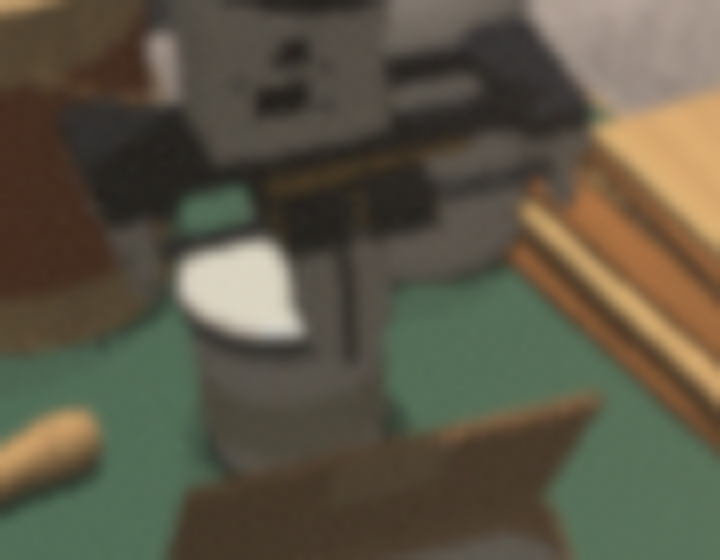

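View pics/t3.png

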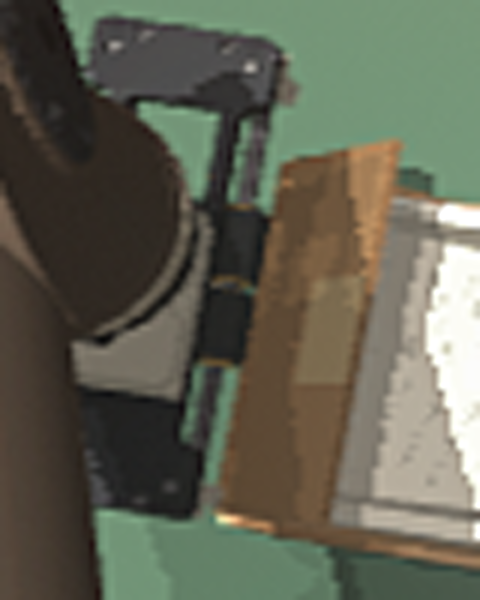

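The gripper stands beyond the flap, with fingertips near (229,315) in the top crop, and the flap hasn't moved. The tip must have passed over it before the descent finished. I'll go up, go back, descend fully, and look before pushing.

>>> send_rows(steps=[[0,0,-5,0,0],[0,0,-10,0,0],[0,0,-10,0,0],[0,0,-10,-4,0],[0,0,-10,-8,0],[0,0,-10,-12,0],[0,0,-10,-12,0],[0,0,-10,-12,0],[0,0,-5,-12,0],[0,0,0,-12,0],[0,0,0,-12,0],[0,0,0,-12,0]])

```text
clock: 5.72
position: [0.5636, 0.138, 0.1823]
ee_rot: [-1.567, 0.122, -0.124]
force: [-0.0, -0.1, 0.1]
width: 0.005
```

```bash
python3 - <<'E'
from h import *
p,Rm,s=tcp(); print(p,w2c(p),s['force'])
show('side','pics/s4.png',(170,80,290,215),4)
show('top','pics/t4.png',(130,140,260,250),5)
print((proj('side',p)-(170,80))*4,(proj('top',p)-(130,140))*5)
E
```

```text
[0.5636 0.138  0.1823] [0.0002 0.0022 0.1823] [-0.029  -0.0731  0.1486]
[242.1287 228.3221] [309.9078 269.3405]
```

View pics/s4.png

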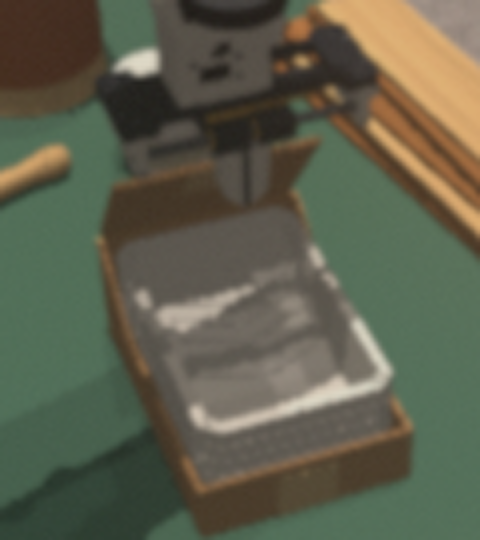

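View pics/t4.png

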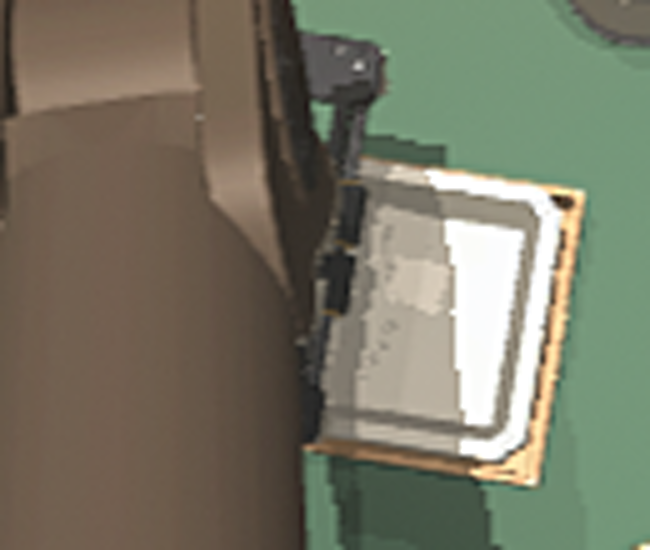

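```bash
python3 - <<'E'
from h import *
im=imaging.get_image('side')[105:150,210:260]
im=cv2.resize(im,None,fx=12,fy=12,interpolation=cv2.INTER_CUBIC)
im=cv2.convertScaleAbs(im,alpha=2.2,beta=-60)
cv2.imwrite('pics/s5.png',im)
p,_,s=tcp();print((proj('side',p)-(210,105))*12, (proj('side',p+[0,0,.02])-(210,105))*12)
E
```

```text
[248.504  383.3414] [245.5294 320.8947]
```

View pics/s5.png

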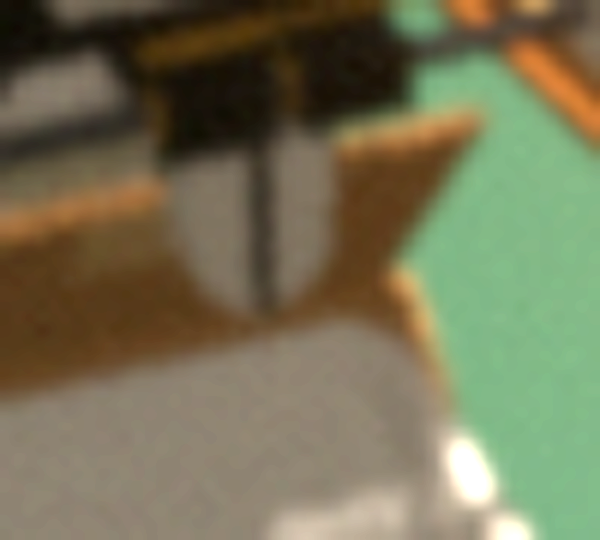

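```bash
python3 - <<'E'
from h import *
T=lambda U,V:((U+.5)/6-.5+140,(V+.5)/6-.5+150)
S=lambda U,V:((U+.5)/5.5-.5+185,(V+.5)/5.5-.5+110)
print('carton well far .055',tri(S(483,425),T(640,170)))
print('carton well near .055',tri(S(190,512),T(583,522)))
print('rim bevel near end', tri(S(188,412),T(535,492)), tri(S(217,431),T(578,453)))
print('rim bevel far', tri(S(457,350),T(577,170)))
p,_,s=tcp()
print('tip z if at tcp xy:')
uv=(210+262/12,105+312/12)
c,d=ray('side',uv)
for z in(.18,.19,.2,.21): print(z,w2c(plane('side',uv,z)))
E
```

```text
carton well far .055 (array([ 0.6285, -0.0064,  0.0565]), np.float64(0.0008835894825979982))
carton well near .055 (array([0.454 , 0.0221, 0.0556]), np.float64(0.0010811286118590313))
rim bevel near end (array([0.4669, 0.0431, 0.1087]), np.float64(0.001839954907951915)) (array([0.4806, 0.0251, 0.1037]), np.float64(0.008640814858264963))
rim bevel far (array([0.6248, 0.0229, 0.0927]), np.float64(0.0052219071202574095))
tip z if at tcp xy:
0.18 [0.0152 0.0317 0.18  ]
0.19 [0.0111 0.0195 0.19  ]
0.2 [0.007  0.0073 0.2   ]
0.21 [ 0.0029 -0.0049  0.21  ]
```

The finger's visible end is at (262,312) in the crop, about 22 mm above the reported TCP. Carton corners triangulate to within 1.5 mm of their known height, so the cameras are fine. That explains why the tip slid over the flap. I'll push with the TCP at z≈0.165.

>>> send_rows(steps=[[0,0,1.6,0,0],[0,0,1.6,0,0],[0,0,1.6,2,0],[0,0,1.6,3,0],[0,0,1.6,4,0],[0,0,1.6,5,0],[0,0,1.6,6,0],[0,0,1.6,7,0],[0,0,1.6,8,0],[0,0,1.6,9,0],[0,0,1.6,10,0],[0,0,1.6,11,0],[0,0,1.6,11.8,0],[0,0,1.6,11.8,0],[0,0,1.6,11.8,0]])

```text
clock: 7.75
position: [0.581, 0.2536, 0.1648]
ee_rot: [-1.567, 0.124, -0.123]
force: [1.2, -0.1, 0.3]
width: 0.007
```

```bash
python3 - <<'E'
from h import *
p,Rm,s=tcp(); print(p,w2c(p),s['force'])
show('side','pics/s6.png',(170,80,290,215),4)
show('top','pics/t6.png',(130,140,260,250),5)
E
```

```text
[0.581  0.2536 0.1648] [-0.0006  0.1191  0.1648] [ 1.2259 -0.1107  0.2744]
```

View pics/s6.png

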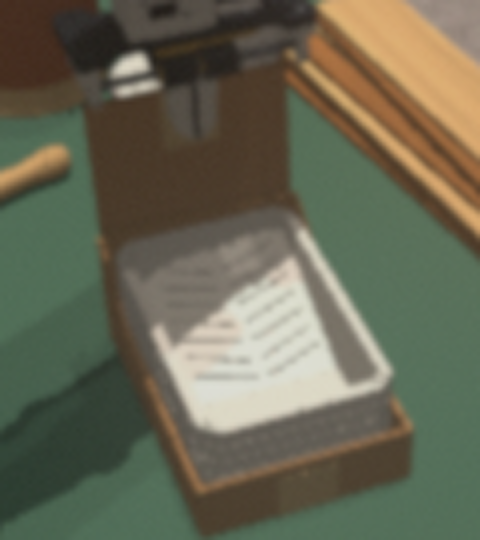

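View pics/t6.png

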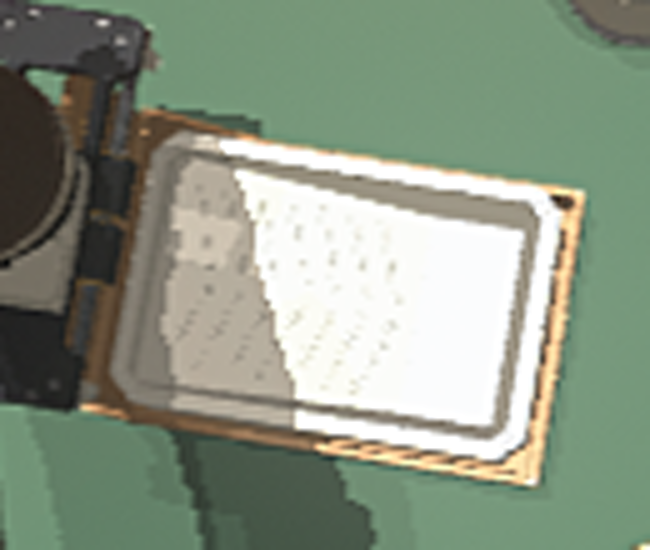

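```bash
python3 - <<'E'
from h import *
for th in(80,85,90,95,100,105):
    t=np.radians(th); out=[th]
    for x in(-.085,.085):
        P=c2w(x,.129-.125*np.cos(t),.106+.125*np.sin(t))
        out+=[(proj('side',P)-(170,80))*4,(proj('top',P)-(130,140))*5]
    print(*out)
E
```

```text
80 [ 89.3311 127.1094] [ 61.6193 391.1856] [294.5486  80.3964] [123.8046  64.9448]
85 [ 85.2213 117.992 ] [ 39.638  387.7268] [289.6322  71.8196] [102.4187  61.1463]
90 [ 81.2566 109.9264] [ 17.9847 384.3835] [284.7457  64.2789] [81.2945 57.7699]
95 [ 77.4716 102.9706] [ -3.1123 381.1908] [279.9338  57.8277] [60.6532 54.8513]
100 [73.8976 97.1686] [-23.4324 378.1822] [275.2388  52.506 ] [40.7095 52.4201]
105 [70.5626 92.5505] [-42.7666 375.3882] [270.7004  48.3407] [21.6673 50.4995]
```

The flap is at about 88–91°: its top corners are at about (85,108) and (288,68), against a 90° prediction of (81,110) and (285,64). I'll push a little further for margin, then retreat up and back over the tray.

>>> send_rows(steps=[[0,0,0,0.5,0],[0,0,0,0.9,0],[0,0,0,0.9,0],[0,0,0,0.9,0],[0,0,0,-1,0],[0,0,0,-4,0],[0,0,-4,-8,0],[0,0,-9,-12,0],[0,0,-9,-16,0],[0,0,-9,-20,0],[0,0,-9,-20,0]])

```text
clock: 9.22
position: [0.5489, 0.0507, 0.2555]
ee_rot: [-1.568, 0.128, -0.129]
force: [-0.2, -0.1, -0.3]
width: 0.0
```

```bash
python3 - <<'E'
from h import *
p,Rm,s=tcp(); print(p,w2c(p),s['force'])
show('side','pics/s7.png',(170,80,290,215),4)
show('top','pics/t7.png',(130,140,260,250),5)
E
```

```text
[0.5489 0.0507 0.2555] [-0.0006 -0.0863  0.2555] [-0.172  -0.0921 -0.2545]
```

View pics/s7.png

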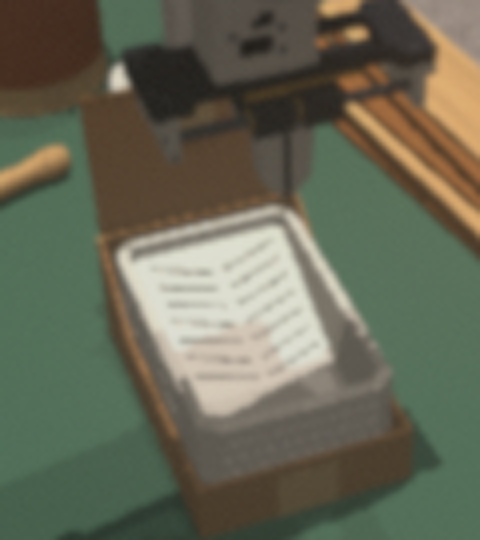

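View pics/t7.png

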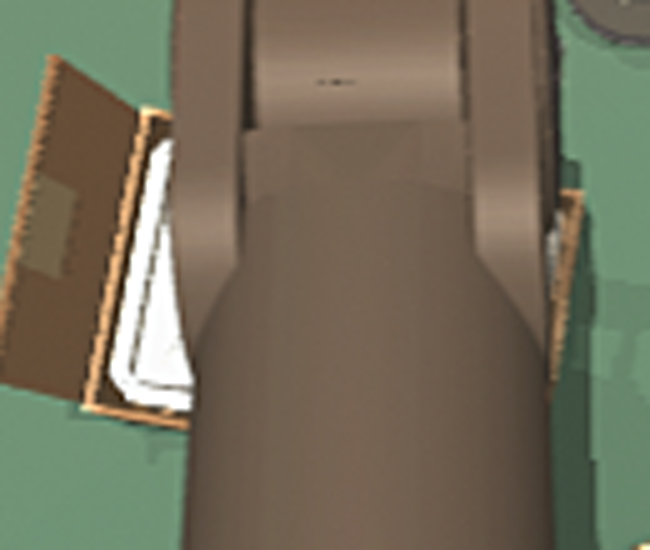

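```bash
python3 - <<'E'
from h import *
T=lambda U,V:((U+.5)/5-.5+130,(V+.5)/5-.5+140)
for n,p in dict(n1=(130,401),n2=(485,459),f1=(185,133),f2=(535,191),r1=(152,155),r2=(112,370),w1=(562,212),w2=(527,428)).items(): print(n,w2c(plane('top',T(*p),.102)))
E
```

```text
n1 [-0.0794  0.1047  0.102 ]
n2 [-0.0815 -0.0999  0.102 ]
f1 [0.0782 0.1017 0.102 ]
f2 [ 0.0753 -0.104   0.102 ]
r1 [0.0626 0.1182 0.102 ]
r2 [-0.0635  0.118   0.102 ]
w1 [ 0.0655 -0.1213  0.102 ]
w2 [-0.0605 -0.1207  0.102 ]
```

The flap is at about 96°: its edge corners at (52,57) and (0,382) in the top crop fit the prediction between 95° and 100°. The tray outline fits 160×240 within about 3 mm, with its centre offset (-2,-1.5) mm.

Now I'll go above the near long side by the well, with jaws half open, to check the fingertips.

```bash
sed -i 's/C0=np.array(\[.563,.1358,0\])/C0=np.array([.561,.1346,0])/' h.py; python3 - <<'E'
from h import *
p,Rm,s=tcp(); print(C0,w2c(p),delta(c2w(-.075,-.08,.16)))
E
```

```text
[0.561  0.1346 0.    ] [ 0.001  -0.0803  0.255 ] [-7.598   9.4981  0.0116]
```

>>> send_rows(steps=[[0.5,-4,0,0,0.01],[0.5,-7.6,0,0,0.01],[0.5,-7.6,5,0,0.01],[0.5,-7.6,9.5,0,0.01],[0.5,-7.6,9.5,0,0.01],[0.5,-7.6,9.5,0,0.01]])

```text
clock: 10.07
position: [0.4756, 0.0684, 0.1611]
ee_rot: [-1.567, 0.13, -0.132]
force: [0.3, 0.4, 0.3]
width: 0.498
```

```bash
python3 - <<'E'
from h import *
p,Rm,s=tcp(); print(p,w2c(p),s['force'],s['width'])
o=(190,100);im=imaging.get_image('side')[100:200,190:290]
cv2.imwrite('pics/s8.png',cv2.convertScaleAbs(cv2.resize(im,None,fx=6,fy=6,interpolation=cv2.INTER_CUBIC),alpha=1.8,beta=-30))
for x in(-.023,0,.023):
  for h in(0,.02): print(x,h,(proj('side',p+Rm@[x,0,0]+[0,0,h])-o)*6)
E
```

```text
[0.4756 0.0684 0.1611] [-0.074  -0.0787  0.1611] [0.2834 0.3768 0.2575] 0.4982639257977583
-0.023 0 [110.4044 405.1941]
-0.023 0.02 [107.1248 374.5705]
0 0 [155.7858 393.254 ]
0 0.02 [153.0999 362.639 ]
0.023 0 [200.7007 381.4366]
0.023 0.02 [198.5963 350.8317]
```

View pics/s8.png

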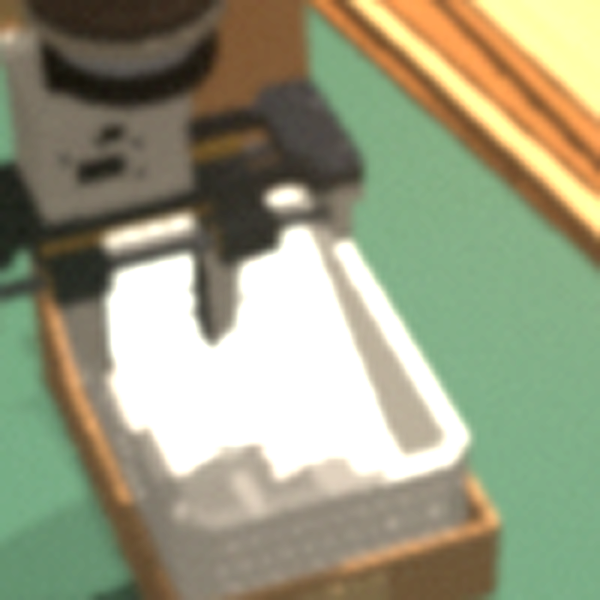

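The inner fingertip shows at (213,340), again about 23 mm above the predicted TCP at (201,381). I'll probe it mechanically by setting the outer finger down on the rim (known z 0.102).

>>> send_rows(steps=[[0.5,3.2,0,0,0],[0.5,3.2,2.5,0,0],[0.5,3.2,5,0,0],[0.5,3.2,5.6,0,0],[0.5,3.2,6.2,0,0],[0.5,3.2,6.2,0,0]])

```text
clock: 10.88
position: [0.5068, 0.0628, 0.0985]
ee_rot: [-1.566, 0.13, -0.132]
force: [-0.6, -0.0, 0.5]
width: 0.502
```

>>> send_rows(steps=[[0.5,0,0.8,0,0],[0.5,0,1.4,0,0],[0.5,0,1.6,0,0],[0.5,0,1.6,0,0]])

```text
clock: 11.38
position: [0.5062, 0.0626, 0.0817]
ee_rot: [-1.567, 0.132, -0.131]
force: [-0.6, 1.4, -0.2]
width: 0.499
```

>>> send_rows(steps=[[0.5,0,0.2,0,0],[0.5,0,0.4,0,0],[0.5,0,0.4,0,0]])

```text
clock: 11.75
position: [0.5062, 0.0626, 0.0777]
ee_rot: [-1.567, 0.131, -0.131]
force: [-0.3, 0.6, -0.6]
width: 0.499
```

```bash
python3 - <<'E'
from h import *
p,Rm,s=tcp(); print(p,w2c(p),s['force'],s['width'])
o=(190,100);im=imaging.get_image('side')[100:200,190:290]
cv2.imwrite('pics/s9.png',cv2.convertScaleAbs(cv2.resize(im,None,fx=6,fy=6,interpolation=cv2.INTER_CUBIC),alpha=1.2,beta=-10))
E
```

```text
[0.5062 0.0626 0.0777] [-0.0428 -0.0796  0.0777] [-0.2749  0.5982 -0.6125] 0.499349032792345
```

View pics/s9.png

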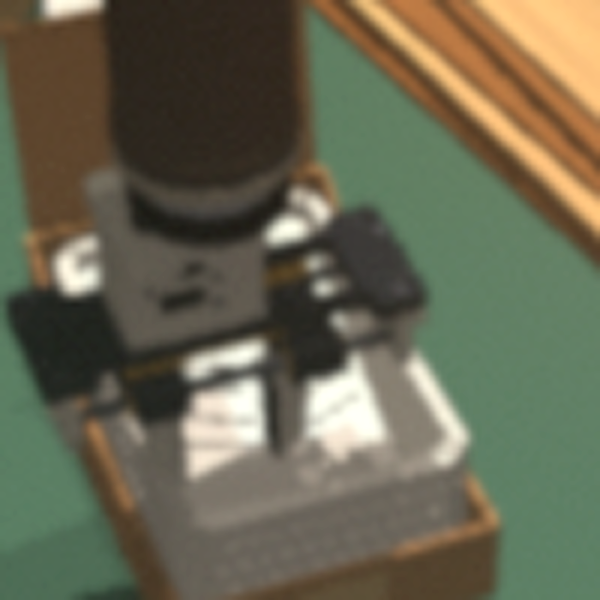

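No contact yet, and the tip may be thin and inside the rim edge. I'll lift, shift outward so it surely lands on the rim, and go down again.

>>> send_rows(steps=[[0.5,0,-3,0,0],[0.5,-0.7,-3,0,0],[0.5,-0.7,-1.5,0,0],[0.5,-0.7,0,0,0],[0.5,-0.7,0,0,0]])

```text
clock: 12.42
position: [0.4978, 0.0634, 0.0757]
ee_rot: [-1.568, 0.134, -0.128]
force: [-0.2, 0.7, -0.5]
width: 0.501
```

>>> send_rows(steps=[[0.5,0,0.3,0,0],[0.5,0,0.5,0,0],[0.5,0,0.5,0,0]])

```text
clock: 12.8
position: [0.4995, 0.0638, 0.0728]
ee_rot: [-1.567, 0.131, -0.131]
force: [0.0, 0.3, 0.3]
width: 0.499
```

```bash
python3 - <<'E'
from h import *
p,Rm,s=tcp(); print(p,w2c(p),s['force'],s['width'])
o=(200,145);im=imaging.get_image('side')[145:195,200:260]
cv2.imwrite('pics/s10.png',cv2.convertScaleAbs(cv2.resize(im,None,fx=12,fy=12,interpolation=cv2.INTER_CUBIC),alpha=1.6,beta=-30))
for x in(-.023,.023):
  for h in(0,.02,.03): print(x,h,(proj('side',p+Rm@[x,0,0]+[0,0,h])-o)*12)
for y in(-.105,-.08,.0): print('rim outer',(proj('side',c2w(-.08,y,.102))-o)*12,(proj('side',c2w(-.07,y,.102))-o)*12)
show('top','pics/t10.png',(130,140,260,250),5)
E
```

```text
[0.4995 0.0638 0.0728] [-0.0497 -0.0796  0.0728] [0.0122 0.2918 0.289 ] 0.4994340136397353
-0.023 0 [219.3441 499.523 ]
-0.023 0.02 [214.5913 444.5843]
-0.023 0.03 [212.1717 416.6163]
0.023 0 [388.5798 452.6685]
0.023 0.02 [385.8895 397.7114]
0.023 0.03 [384.5201 369.739 ]
rim outer [217.6823 494.6749] [255.8683 483.8105]
rim outer [185.5993 428.5016] [223.3445 417.93  ]
rim outer [ 88.4913 228.2096] [124.8901 218.5001]
```

View pics/s10.png

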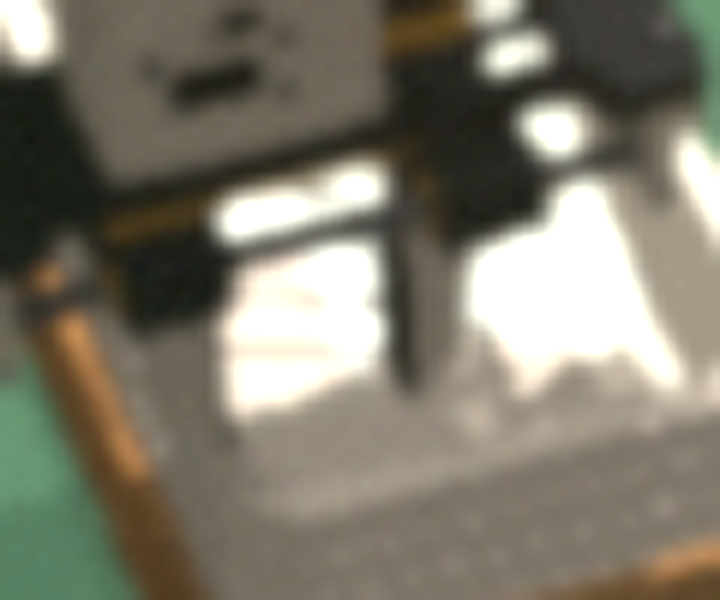

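View pics/t10.png

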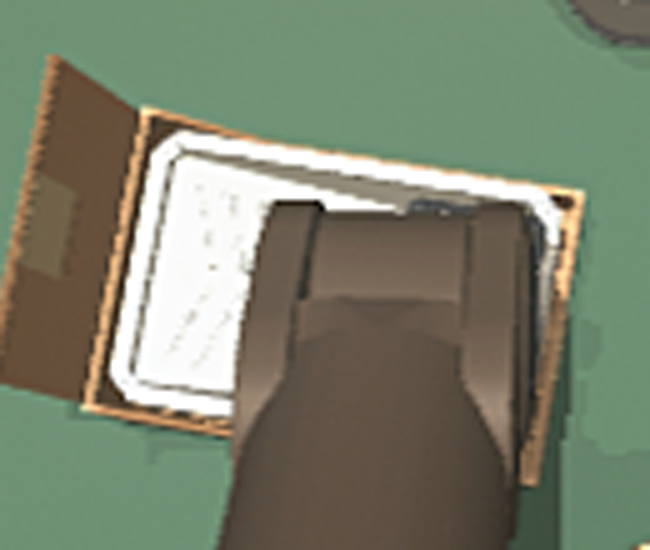

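The finger tip is pointed, about 7 mm outside the nominal pad plane, at (412,385), roughly 25 mm above the TCP. The first probe therefore just missed vertically and the second missed outside. One more probe with the tip centred on the rim.

>>> send_rows(steps=[[0.5,0,-1.5,0,0],[0.5,0.6,-1.5,0,0],[0.5,0.6,-1,0,0],[0.5,0.6,-0.5,0,0],[0.5,0.6,-0.2,0,0],[0.5,0.6,-0.2,0,0]])

```text
clock: 13.65
position: [0.5049, 0.0627, 0.0743]
ee_rot: [-1.567, 0.132, -0.13]
force: [-0.4, -1.0, 0.8]
width: 0.502
```

>>> send_rows(steps=[[0.5,0,0.3,0,0],[0.5,0,0.3,0,0]])

```text
clock: 13.9
position: [0.5054, 0.0629, 0.0718]
ee_rot: [-1.567, 0.131, -0.131]
force: [0.0, -0.7, 0.2]
width: 0.5
```

>>> send_rows(steps=[[0.5,0,0.3,0,0],[0.5,0,0.3,0,0]])

```text
clock: 14.15
position: [0.5056, 0.0629, 0.0708]
ee_rot: [-1.565, 0.131, -0.132]
force: [-8.4, -1.7, 31.2]
width: 0.502
```

Contact at TCP z≈0.071, so the tip is 25–31 mm above the reported TCP. I'll grip the rim with the TCP at about 0.062, i.e. the tips 8–14 mm below the rim top. First lift and place the jaws astride.

```bash
python3 - <<'E'
from h import *
p,Rm,s=tcp(); print(w2c(p),delta(c2w(-.075,-.085,.062)))
E
```

```text
[-0.0435 -0.0794  0.0708] [-3.1472  0.8798 -0.5895]
```

>>> send_rows(squeeze=14, steps=[[0.5,0,-4,0,0],[0.5,-1.5,-4,-0.3,0],[0.5,-3.1,-4,-0.6,0],[0.5,-3.1,-1,-0.6,0],[0.5,-3.1,0.7,-0.6,0],[0.5,-3.1,0.7,-0.6,0]])

```text
clock: 14.9
position: [0.4712, 0.0617, 0.0602]
ee_rot: [-1.568, 0.134, -0.128]
force: [-0.4, -0.3, 0.4]
width: 0.501
```

```bash
python3 - <<'E'
from h import *
p,Rm,s=tcp(); print(p,w2c(p),s['force'],s['width'])
o=(200,130);im=imaging.get_image('side')[130:195,200:275]
cv2.imwrite('pics/s11.png',cv2.convertScaleAbs(cv2.resize(im,None,fx=9,fy=9,interpolation=cv2.INTER_CUBIC),alpha=1.4,beta=-20))
E
```

```text
[0.4712 0.0617 0.0602] [-0.0773 -0.086   0.0602] [-0.3658 -0.2646  0.3897] 0.5007983240998971
```

View pics/s11.png

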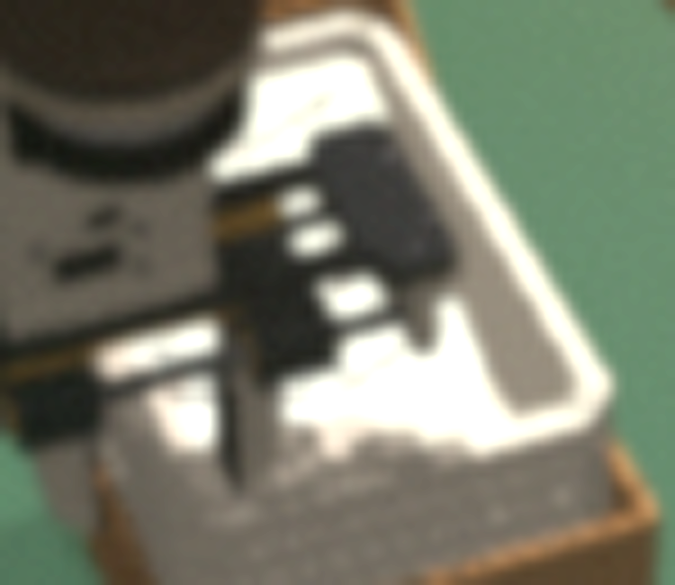

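```bash
python3 - <<'E'
from h import *
for n,uv in(('out',(85,530)),('in',(240,490))):
    q=(uv[0]/9+200,uv[1]/9+130)
    for z in(.08,.085,.09): print(n,z,w2c(plane('side',q,z)))
E
```

```text
out 0.08 [-0.1024 -0.085   0.08  ]
out 0.085 [-0.1035 -0.0897  0.085 ]
out 0.09 [-0.1047 -0.0945  0.09  ]
in 0.08 [-0.0477 -0.0869  0.08  ]
in 0.085 [-0.0491 -0.0916  0.085 ]
in 0.09 [-0.0506 -0.0963  0.09  ]
```

With the finger's near face at y≈-95 mm, the tips are at z≈0.090, i.e. 12 mm below the rim and above the skirt's lower edge at 86. That fits the probe. Centre by 2 mm and close gently.

>>> send_rows(squeeze=16, steps=[[0.5,0.2,0,0,0],[0.1,0.2,0,0,0],[0,0.2,0,0,0],[0,0.2,0,0,0],[0,0.2,0,0,0],[0,0.2,0,0,0]])

```text
clock: 15.7
position: [0.4756, 0.0618, 0.0619]
ee_rot: [-1.567, 0.131, -0.131]
force: [-0.9, 1.2, 1.4]
width: 0.122
```

Width is 0.122 (11 mm), so it's a rim pinch. Lift the corner slowly by 10 mm.

>>> send_rows(steps=[[0,0,-0.2,0,0],[0,0,-0.4,0,0],[0,0,-0.6,0,0],[0,0,-0.8,0,0],[0,0,-1,0,0],[0,0,-1,0,0]])

```text
clock: 16.45
position: [0.4757, 0.0618, 0.072]
ee_rot: [-1.567, 0.131, -0.131]
force: [0.3, 1.3, -3.6]
width: 0.12
```

```bash
python3 - <<'E'
from h import *
p,Rm,s=tcp(); print(p,w2c(p),s['force'],s['ft_torque'],s['width'])
show('side','pics/s12.png',(190,105,285,200),6)
E
```

```text
[0.4757 0.0618 0.072 ] [-0.0728 -0.0852  0.072 ] [ 0.3468  1.3125 -3.5624] [ 0.2517 -0.0373  0.0215] 0.12019534674813027
```

View pics/s12.png

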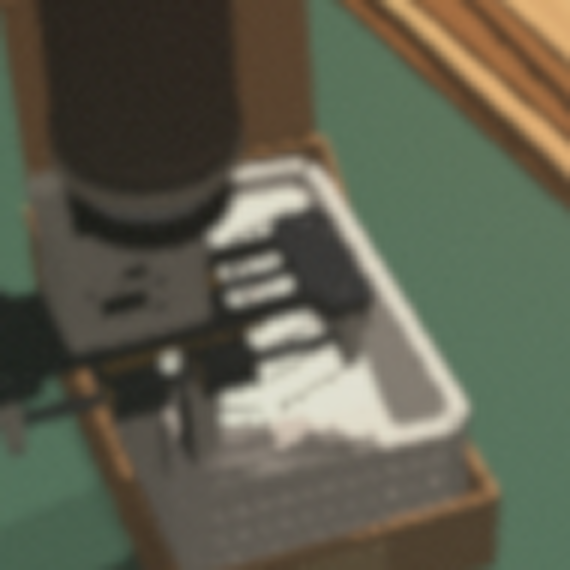

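The far well corner is at (267.8,172.5) full-frame, the same as before (267.2,172.8). The tray hasn't risen, so the fingers slipped, with a force of only 3.6 N. I'll go back down and grip harder.

>>> send_rows(squeeze=32, steps=[[0.3,0,0,0,0],[0.3,0,1,0,0],[0.3,0,1.1,0,0],[0,-0.1,1.1,0,0],[0,-0.1,1.1,0,0],[0,-0.1,1.1,0,0],[0,-0.1,1.1,0,0]])

```text
clock: 17.38
position: [0.4751, 0.0618, 0.0609]
ee_rot: [-1.567, 0.131, -0.132]
force: [0.7, -0.8, -1.4]
width: 0.138
```

>>> send_rows(steps=[[0,0,-0.2,0,0],[0,0,-0.4,0,0],[0,0,-0.6,0,0],[0,0,-0.8,0,0],[0,0,-1,0,0],[0,0,-1,0,0]])

```text
clock: 18.12
position: [0.4746, 0.0619, 0.071]
ee_rot: [-1.567, 0.131, -0.131]
force: [0.1, 0.6, -0.6]
width: 0.137
```

```bash
python3 - <<'E'
from h import *
p,Rm,s=tcp(); print(p,w2c(p),s['force'],s['ft_torque'],s['width'])
show('side','pics/s13.png',(190,105,285,200),6)
E
```

```text
[0.4746 0.0619 0.071 ] [-0.0739 -0.0853  0.071 ] [ 0.0709  0.6054 -0.5504] [-0.0723  0.166   0.0047] 0.13656867368811879
```

View pics/s13.png

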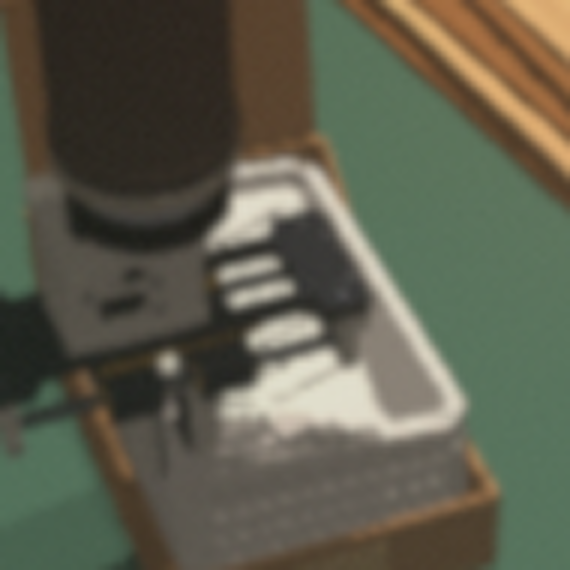

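```bash
python3 - <<'E'
from h import *
im=imaging.get_image('side')[150:205,195:275]
cv2.imwrite('pics/s14.png',cv2.convertScaleAbs(cv2.resize(im,None,fx=9,fy=9,interpolation=cv2.INTER_CUBIC),alpha=2.6,beta=-110))
o=(195,150)
for n,P in dict(well_near=(-.065,-.12,.102),well_far=(.065,-.12,.102),wn_low=(-.065,-.12,.086),wf_low=(.065,-.12,.086)).items():
    for d in(0,.01): print(n,d,(proj('side',c2w(*P)+[0,0,d])-o)*9)
E
```

```text
well_near 0 [266.2296 344.0261]
well_near 0.01 [264.7416 322.8426]
well_far 0 [628.7717 239.8888]
well_far 0.01 [629.5131 218.688 ]
wn_low 0 [268.5727 377.3811]
wn_low 0.01 [267.1137 356.6112]
wf_low 0 [627.6036 273.2863]
wf_low 0.01 [628.331  252.4876]
```

View pics/s14.png

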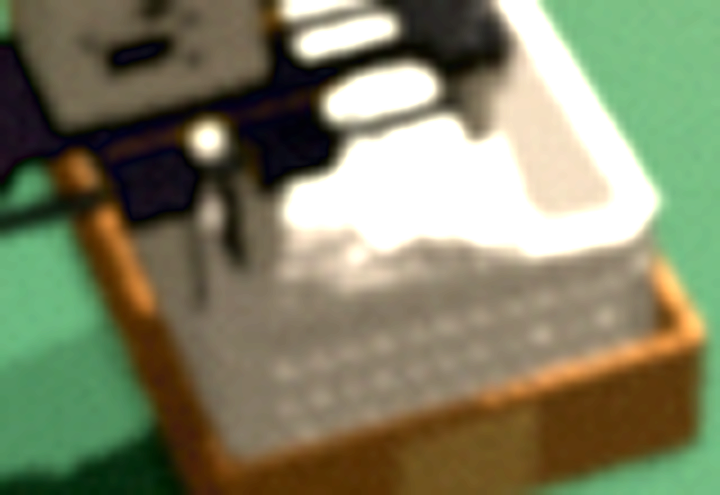

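Far well corner still looks seated: edge at row ~237 against 240 predicted for seated. But the width (0.137) didn't shrink as it would when sliding up the sloped wall, so it's unclear whether the near side rose. Raise a bit more and compare.

>>> send_rows(steps=[[0,0,-0.3,0,0],[0,0,-0.6,0,0],[0,0,-0.8,0,0],[0,0,-0.8,0,0]])

```text
clock: 18.73
position: [0.4748, 0.062, 0.079]
ee_rot: [-1.567, 0.131, -0.131]
force: [0.4, 0.1, -1.5]
width: 0.129
```

```bash
python3 - <<'E'
from h import *
p,Rm,s=tcp(); print(p,w2c(p),s['force'],s['ft_torque'],s['width'])
im=imaging.get_image('side')[110:205,190:275]
cv2.imwrite('pics/s15.png',cv2.convertScaleAbs(cv2.resize(im,None,fx=7,fy=6,interpolation=cv2.INTER_CUBIC),alpha=2.0,beta=-70))
show('top','pics/t15.png',(130,140,260,250),5)
E
```

```text
[0.4748 0.062  0.079 ] [-0.0737 -0.0852  0.079 ] [ 0.4232  0.0512 -1.4681] [-0.1698  0.1235 -0.0035] 0.12868496822258593
```

View pics/s15.png

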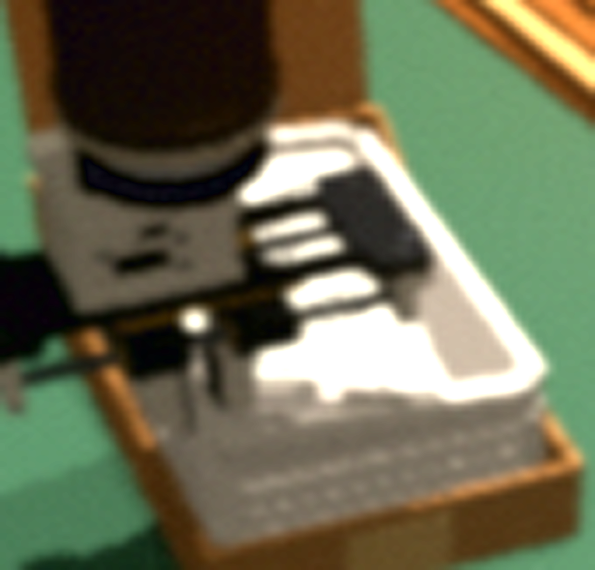

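View pics/t15.png

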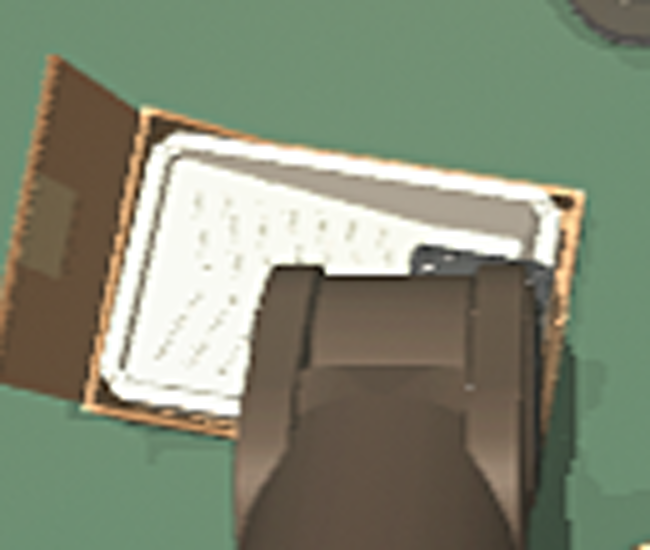

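The top view changed. The near-ramp corner moved from (112,370) to about (102,370), as expected from parallax if it rises ~18 mm, while the far rim (right end (545,370) in the side crop) stays put. So the near side is rolling up about the far edge. That counts as near-well up with far-ramp seated. I'll add a few mm for margin.

>>> send_rows(steps=[[0,0,-0.3,0,0],[0,0,-0.6,0,0],[0,0,-0.6,0,0],[0,0,-0.6,0,0]])

```text
clock: 19.32
position: [0.4747, 0.0619, 0.0848]
ee_rot: [-1.567, 0.131, -0.131]
force: [0.0, 0.0, -0.9]
width: 0.132
```

```bash
python3 - <<'E'
from h import *
p,Rm,s=tcp(); print(p,w2c(p),s['force'],s['ft_torque'],s['width'])
im=imaging.get_image('side')[110:205,190:275]
cv2.imwrite('pics/s16.png',cv2.convertScaleAbs(cv2.resize(im,None,fx=7,fy=6,interpolation=cv2.INTER_CUBIC),alpha=2.0,beta=-70))
show('top','pics/t16.png',(130,140,260,250),5)
for n,P in dict(rn1=(-.08,.105),rn2=(-.065,.12),rf1=(.065,.12),rf2=(.08,.105),wf1=(.08,-.105),wf2=(.065,-.12)).items():
    print(n,*[((proj('top',c2w(*P,.102+d))-(130,140))*5).round(0) for d in(0,.01,.02)],*[((proj('side',c2w(*P,.102+d))-(190,110))*[7,6]).round(0) for d in(0,.01,.02)])
E
```

```text
[0.4747 0.0619 0.0848] [-0.0739 -0.0853  0.0848] [ 0.0188  0.0342 -0.9251] [-0.1225  0.0898 -0.0333] 0.13175288663272228
rn1 [129. 404.] [125. 402.] [121. 401.] [ 54. 205.] [ 52. 190.] [ 50. 176.]
rn2 [108. 373.] [104. 372.] [ 99. 370.] [ 75. 182.] [ 73. 168.] [ 71. 154.]
rf1 [150. 152.] [146. 148.] [142. 145.] [329. 128.] [329. 114.] [328. 100.]
rf2 [180. 131.] [176. 127.] [173. 123.] [369. 137.] [369. 123.] [368. 109.]
wf1 [538. 185.] [538. 182.] [537. 178.] [542. 373.] [542. 359.] [543. 345.]
wf2 [560. 214.] [559. 211.] [559. 208.] [524. 400.] [525. 386.] [525. 371.]
```

View pics/s16.png

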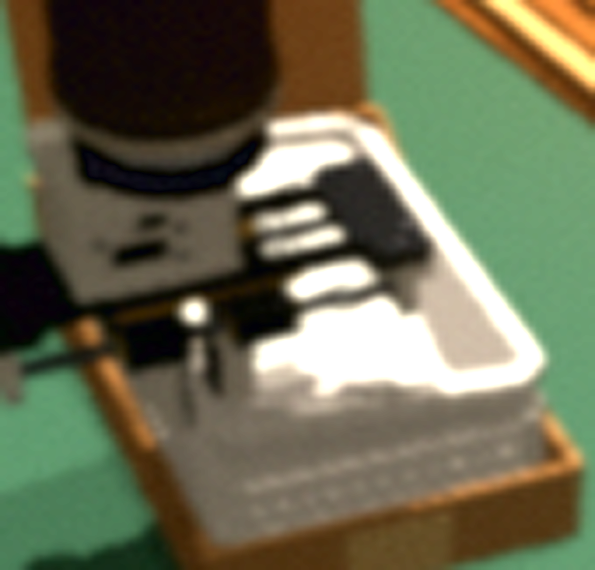

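View pics/t16.png

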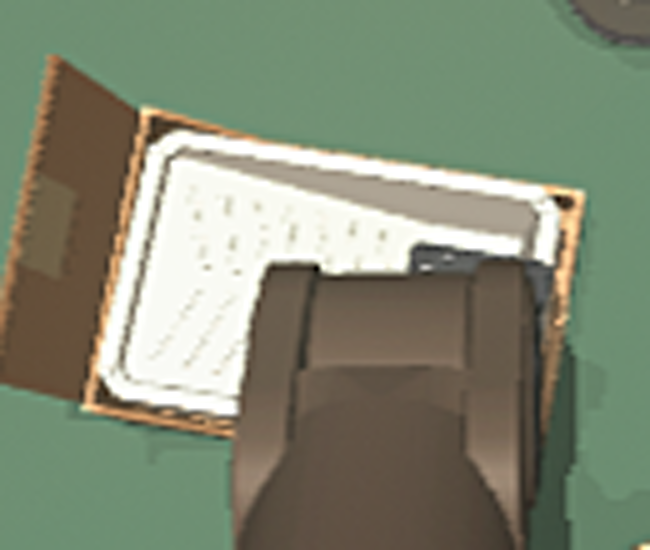

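```bash
python3 - <<'E'
from h import *
im=imaging.get_image('side')[155:205,200:275]
g=cv2.cvtColor(im,cv2.COLOR_BGR2GRAY); g=cv2.createCLAHE(6,(4,4)).apply(cv2.resize(g,None,fx=10,fy=10,interpolation=cv2.INTER_CUBIC))
cv2.imwrite('pics/s17.png',g)
for n,P in dict(wn1=(-.08,-.105),wn2=(-.065,-.12),wf2=(.065,-.12)).items():
    print(n,'rimtop',*[((proj('side',c2w(*P,.102+d))-(200,155))*10).round(0) for d in(0,.01,.02)],'t2rim',((proj('side',c2w(*P,.086))-(200,155))*10).round(0),'t3',((proj('side',c2w(*P,.070))-(200,155))*10).round(0))
E
```

```text
wn1 rimtop [181. 312.] [179. 289.] [177. 265.] t2rim [185. 349.] t3 [188. 386.]
wn2 rimtop [246. 332.] [244. 309.] [242. 285.] t2rim [248. 369.] t3 [251. 406.]
wf2 rimtop [649. 217.] [649. 193.] [650. 169.] t2rim [647. 254.] t3 [646. 290.]
```

View pics/s17.png

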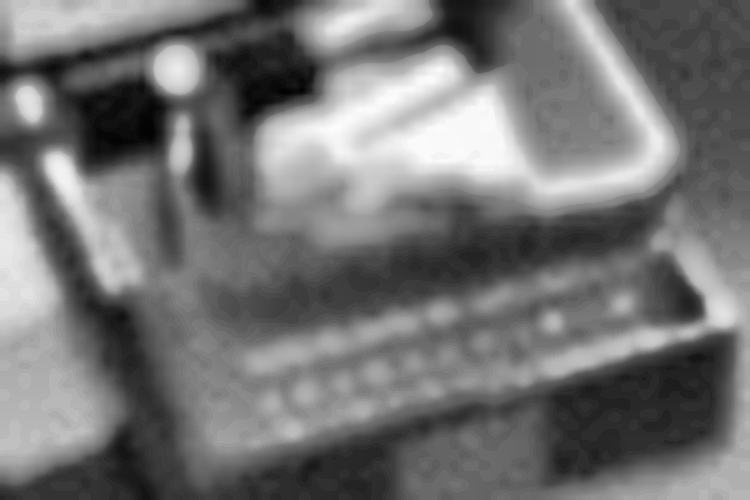

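The second tray's rim line runs (250,360)–(650,262), matching its seated prediction. The near-well corner is up ~20 mm and the far-ramp corner ~4 mm, so the peel is done. Now grip firmly and lift slowly.

>>> send_rows(squeeze=58, steps=[[0,0,0,0,0],[0,0,0,0,0],[0,0,-0.4,0,0],[0,0,-0.8,0,0],[0,0,-1.2,0,0],[0,0,-1.6,0,0],[0,0,-2,0,0],[0,0,-2,0,0]])

```text
clock: 20.48
position: [0.475, 0.062, 0.1052]
ee_rot: [-1.567, 0.131, -0.132]
force: [0.1, 0.8, -1.1]
width: 0.125
```

```bash
python3 - <<'E'
from h import *
p,Rm,s=tcp(); print(p,w2c(p),s['force'],s['ft_torque'],s['width'])
show('side','pics/s18.png',(185,90,290,205),5)
show('top','pics/t18.png',(130,140,260,250),5)
E
```

```text
[0.475  0.062  0.1052] [-0.0736 -0.0852  0.1052] [ 0.0831  0.7715 -1.0858] [-0.1373  0.1616  0.0489] 0.12474969003026044
```

View pics/s18.png

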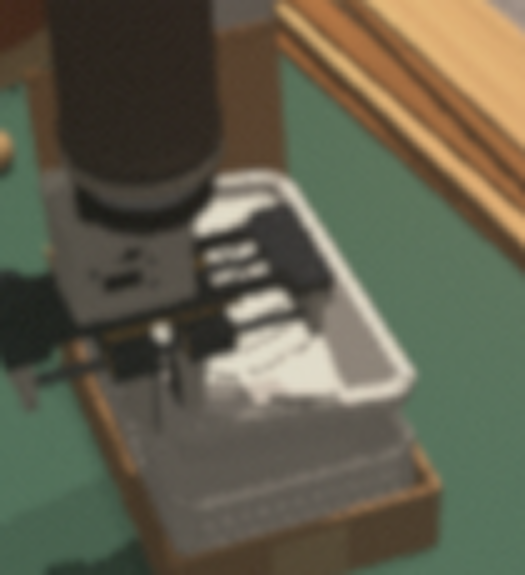

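View pics/t18.png

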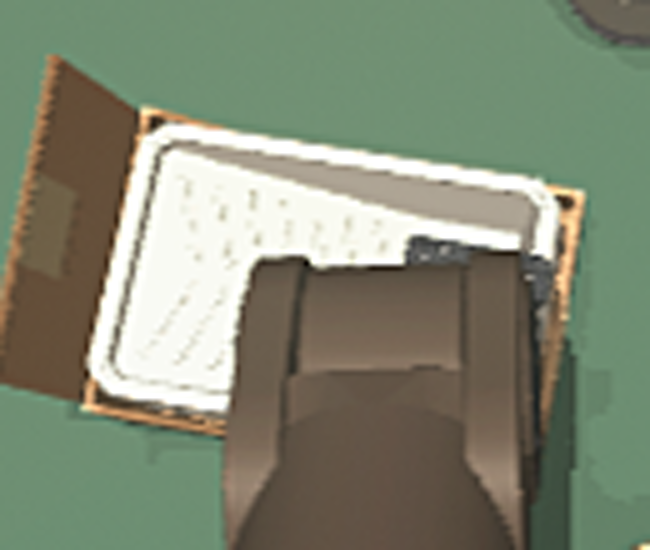

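The tray is rising free, and the second tray's rim line stays at (195,505)–(410,440). Next I'll raise well clear and carry toward the board.

```bash
python3 - <<'E'
from h import *
p,Rm,s=tcp()
tc=c2w(0,0,0); off=tc-p; off[2]=0   # tray centre rel. to TCP
tgt=BD-off; tgt[2]=.175; print(tgt,delta(tgt))
E
```

```text
[ 0.4987 -0.3663  0.175 ] [  9.4856  -7.0196 -41.8244]
```

>>> send_rows(steps=[[0,0,-1.5,0,0],[0,0,-3,0,0],[0,0,-4.5,0,0],[0,0,-6,0,0],[0,0,-7.5,0,0],[0,0,-9,0,0],[0,0,-9,0,0]])

```text
clock: 21.45
position: [0.4756, 0.0621, 0.196]
ee_rot: [-1.566, 0.129, -0.133]
force: [0.2, -0.8, -1.2]
width: 0.129
```

```bash
python3 - <<'E'
from h import *
p,Rm,s=tcp(); print(p,w2c(p),s['force'],s['ft_torque'],s['width'])
show('side','pics/s19.png',(165,70,295,205),4)
show('top','pics/t19.png',(120,140,260,250),5)
E
```

```text
[0.4756 0.0621 0.196 ] [-0.0731 -0.085   0.196 ] [ 0.178  -0.8121 -1.1959] [-0.1587  0.152  -0.0238] 0.1286565982222372
```

View pics/s19.png

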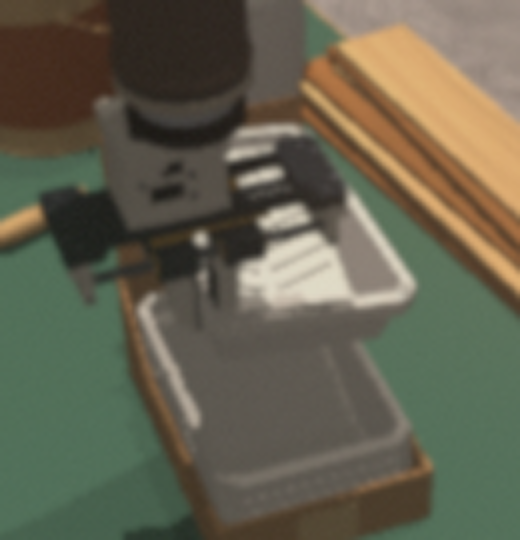

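View pics/t19.png

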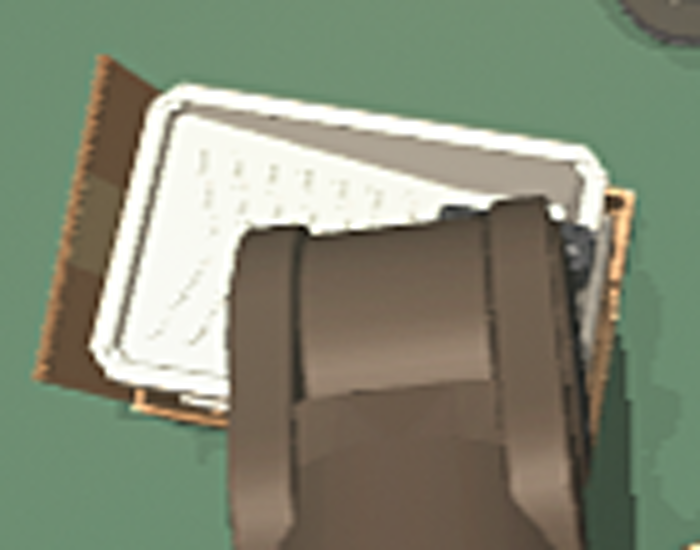

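Tray free, second tray remains nested, and the flap still leans slightly outward. Carry to the board.

>>> send_rows(steps=[[0,0.1,0,-0.6,0],[0,0.4,0,-2,0],[0,1,0,-4.4,0],[0,1.7,0,-7.5,0],[0,2.5,0,-11,0],[0,3.3,0,-14.5,0],[0,4.1,0,-18,0],[0,4.9,0,-21.5,0],[0,5.7,0,-25,0],[0,6.5,0,-28.5,0],[0,7.3,0,-32,0],[0,8.1,0,-35.5,0],[0,8.7,0,-38.3,0],[0,9.2,0,-40.4,0],[0,9.4,0,-41.5,0],[0,9.5,0,-41.8,0],[0,9.5,0,-41.8,0],[0,9.5,0,-41.8,0]])

```text
clock: 23.8
position: [0.4992, -0.3651, 0.1948]
ee_rot: [-1.566, 0.13, -0.13]
force: [0.1, 0.2, -1.0]
width: 0.13
```

```bash
python3 - <<'E'
from h import *
p,Rm,s=tcp(); print(p,s['force'],s['ft_torque'],s['width'])
show('side','pics/s20.png',(215,130,405,330),3.9)
cv2.imwrite('pics/s20.png',cv2.resize(imaging.get_image('side')[160:310,230:380],None,fx=4,fy=4,interpolation=cv2.INTER_CUBIC))
show('top','pics/t20.png',(270,120,420,260),4)
E
```

```text
[ 0.4992 -0.3651  0.1948] [ 0.1233  0.1999 -1.0097] [-0.1856  0.1912  0.0243] 0.1301880661777214
```

View pics/s20.png

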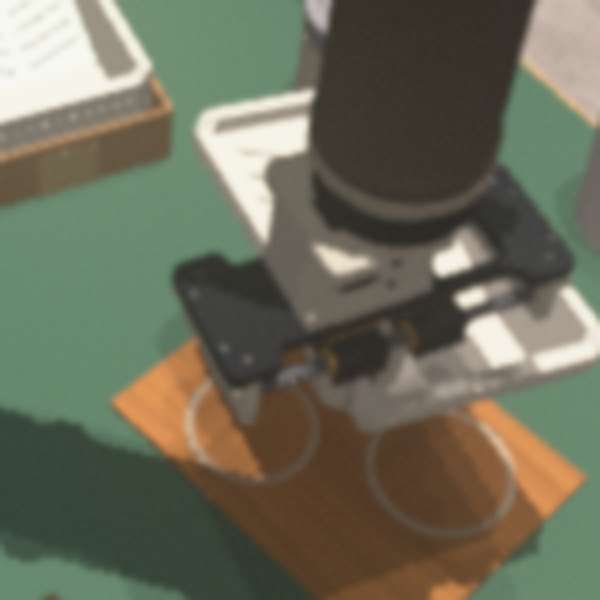

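View pics/t20.png

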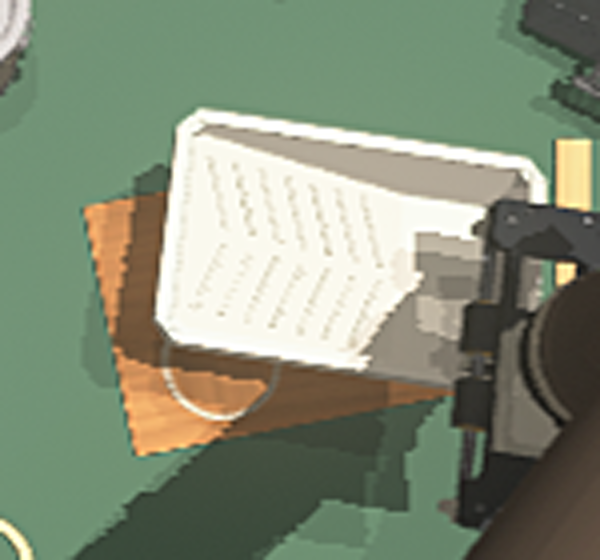

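```bash
python3 - <<'E'
from h import *
im=imaging.get_image('side')[170:280,270:400]
cv2.imwrite('pics/s21.png',cv2.convertScaleAbs(cv2.resize(im,None,fx=6,fy=5,interpolation=cv2.INTER_CUBIC),alpha=1.2))
im=imaging.get_image('top')[140:225,300:415]
cv2.imwrite('pics/t21.png',cv2.resize(im,None,fx=6,fy=6,interpolation=cv2.INTER_CUBIC))
E
```

```text
(no output)
```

View pics/s21.png

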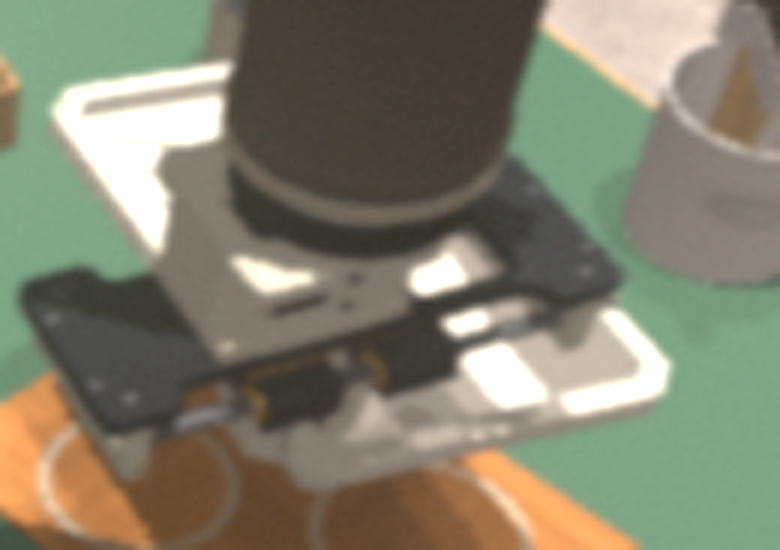

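View pics/t21.png

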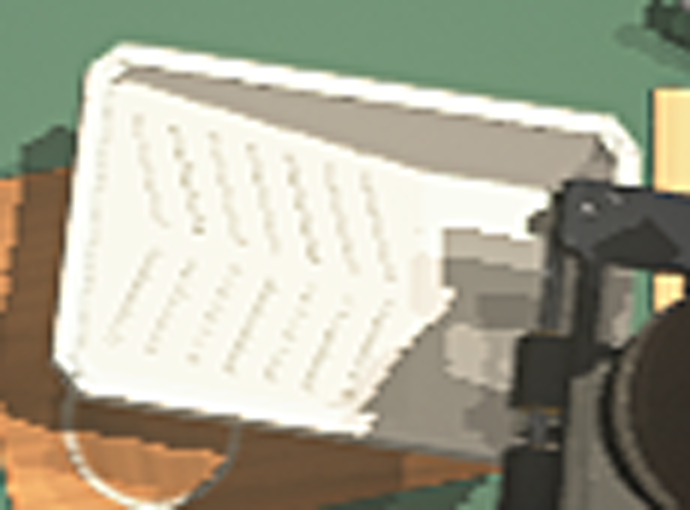

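```bash
python3 - <<'E'
from h import *
S=lambda U,V:((U+.5)/6-.5+270,(V+.5)/5-.5+170)
T=lambda U,V:((U+.5)/6-.5+300,(V+.5)/6-.5+140)
pts={}
for n,s,t in(('wfL',(668,362),(612,118)),('wfE',(652,400),(640,150)),('rnL',(52,112),(85,393)),('rnE',(75,88),(57,362))):
    P,e=tri(S(*s),T(*t)); pts[n]=P; print(n,P,e)
d=pts['wfL']-pts['rnL']; print('diag',np.linalg.norm(d),'exp',np.hypot(160,210)); print(np.linalg.norm(pts['wfE']-pts['rnE']),'exp',np.hypot(130,240))
# fit pose: known local points + top ray of ramp far corners + well near side view
L={'wfL':(.08,-.105,.05),'wfE':(.065,-.12,.05),'rnL':(-.08,.105,.05),'rnE':(-.065,.12,.05),'rfL':(.08,.105,.05),'rfE':(.065,.12,.05)}
obs=[('side','wfL',S(668,362)),('side','wfE',S(652,400)),('side','rnL',S(52,112)),('side','rnE',S(75,88)),
('top','wfL',T(612,118)),('top','wfE',T(640,150)),('top','rnL',T(85,393)),('top','rnE',T(57,362)),('top','rfL',T(125,43)),('top','rfE',T(90,75))]
from scipy.optimize import least_squares
R0=np.stack([CX,CY,[0,0,1]],1)
def f(q):
    Rm=R.from_rotvec(q[3:]).as_matrix()@R0
    return np.concatenate([proj(c,Rm@np.array(L[n])+q[:3])-uv for c,n,uv in obs])
r=least_squares(f,[.585,-.294,.16,0,0,0]); Rm=R.from_rotvec(r.x[3:]).as_matrix()@R0
print(r.x[:3],'tilt',np.degrees(np.arccos(Rm[2,2])),'slopes along CX,CY',Rm[2,:2],np.abs(r.fun).max())
print('off centre',r.x[:2]-BD[:2])
E
```

```text
wfL [ 0.6455 -0.4092  0.2266] 0.0009577116460146702
wfE [ 0.6303 -0.4206  0.2233] 0.0030347445893177255
rnL [ 0.5256 -0.1751  0.2426] 0.0006491082864484224
rnE [ 0.5409 -0.165   0.2418] 0.005463315628744431
diag 0.26351256155795116 exp 264.0075756488817
0.27136716930011046 exp 272.9468812791236
[ 0.5776 -0.2922  0.184 ] tilt 9.114650021591507 slopes along CX,CY [-0.1567 -0.0229] 1.2615734047419664
off centre [-0.0074  0.0014]
```

The corner fit (residual ≤1.3 px, diagonals right within 2 mm) puts the tray centre 7 mm from the board's middle with the underside at 0.184. It is tilted 9.1°, far side low, which is too near the 9.7° limit. I'll level it by lowering it onto the board so it turns in the grip, then lift again.

>>> send_rows(steps=[[0,0,2,0,0],[0,0,5,0,0],[0,0,8,0,0],[0,0,11,0,0],[0,0,13.5,0,0],[0,0,15,0,0],[0,0,16,0,0],[0,0,16,0,0]])

```text
clock: 25.05
position: [0.4988, -0.366, 0.0346]
ee_rot: [-1.567, 0.131, -0.131]
force: [0.0, -0.2, -1.1]
width: 0.128
```

>>> send_rows(steps=[[0,0,0.4,0,0],[0,0,0.8,0,0],[0,0,1.2,0,0],[0,0,1.6,0,0],[0,0,1.6,0,0]])

```text
clock: 25.68
position: [0.4989, -0.3662, 0.0188]
ee_rot: [-1.567, 0.131, -0.132]
force: [-1.6, -0.2, 2.2]
width: 0.129
```

>>> send_rows(steps=[[0,0,0.3,0,0],[0,0,0.6,0,0],[0,0,0.9,0,0],[0,0,0.9,0,0]])

```text
clock: 26.18
position: [0.4985, -0.3665, 0.0101]
ee_rot: [-1.567, 0.132, -0.132]
force: [-5.7, 1.4, 8.3]
width: 0.131
```

>>> send_rows(steps=[[0,0,0.2,0,0],[0,0,0.4,0,0],[0,0,0.4,0,0]])

```text
clock: 26.55
position: [0.4985, -0.3667, 0.0064]
ee_rot: [-1.567, 0.132, -0.132]
force: [-6.1, 1.0, 10.5]
width: 0.132
```

>>> send_rows(steps=[[0,0,0.2,0,0],[0,0,0.3,0,0],[0,0,0.3,0,0]])

```text
clock: 26.92
position: [0.4986, -0.3669, 0.0057]
ee_rot: [-1.567, 0.131, -0.133]
force: [-11.8, 6.5, 34.7]
width: 0.134
```

```bash
python3 - <<'E'
from h import *
p,Rm,s=tcp(); print(p,s['force'],s['ft_torque'],s['width'])
cv2.imwrite('pics/s22.png',cv2.resize(imaging.get_image('side')[200:325,250:380],None,fx=5,fy=4.5,interpolation=cv2.INTER_CUBIC))
E
```

```text
[ 0.4986 -0.3669  0.0057] [-11.7566   6.5414  34.7391] [1.3392 1.6202 0.1153] 0.133775589722467
```

View pics/s22.png

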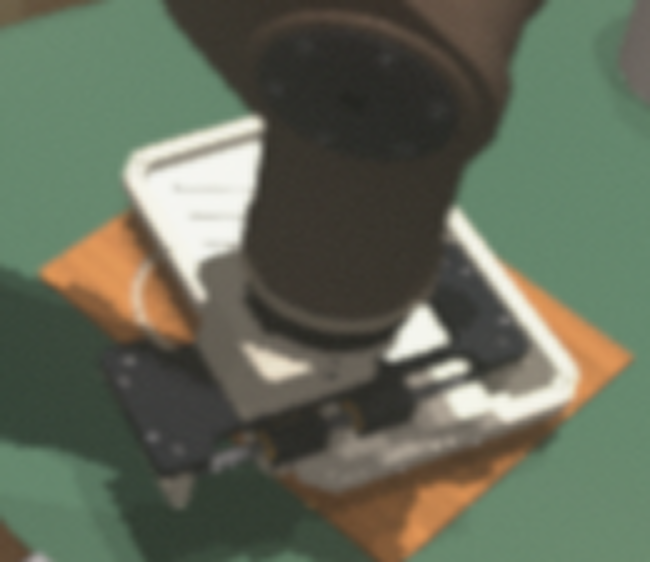

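Stiff contact (35 N), so the tray lies flat on the board. Lift gently to about 15 cm.

>>> send_rows(squeeze=60, steps=[[0,0,-0.3,0,0],[0,0,-0.8,0,0],[0,0,-2,0,0],[0,0,-4,0,0],[0,0.2,-6,0,0],[0,0.4,-8,0,0],[0,0.6,-10,0,0],[0,0.7,-12,0,0],[0,0.7,-13.5,0,0],[0,0.7,-14.5,0,0],[0,0.7,-14.8,0,0],[0,0.7,-14.8,0,0],[0,0.7,-14.8,0,0]])

```text
clock: 28.6
position: [0.5055, -0.3669, 0.1501]
ee_rot: [-1.566, 0.132, -0.13]
force: [-0.7, -0.2, -0.7]
width: 0.128
```

```bash
python3 - <<'E'
from h import *
p,Rm,s=tcp(); print(p,s['force'],s['ft_torque'],s['width'])
im=imaging.get_image('side')[175:285,265:395]
cv2.imwrite('pics/s23.png',cv2.convertScaleAbs(cv2.resize(im,None,fx=6,fy=5,interpolation=cv2.INTER_CUBIC),alpha=1.2))
im=imaging.get_image('top')[140:225,300:415]
cv2.imwrite('pics/t23.png',cv2.resize(im,None,fx=6,fy=6,interpolation=cv2.INTER_CUBIC))
E
```

```text
[ 0.5055 -0.3669  0.1501] [-0.7266 -0.1824 -0.6851] [-0.1403  0.162   0.0864] 0.12768059075602253
```

View pics/s23.png

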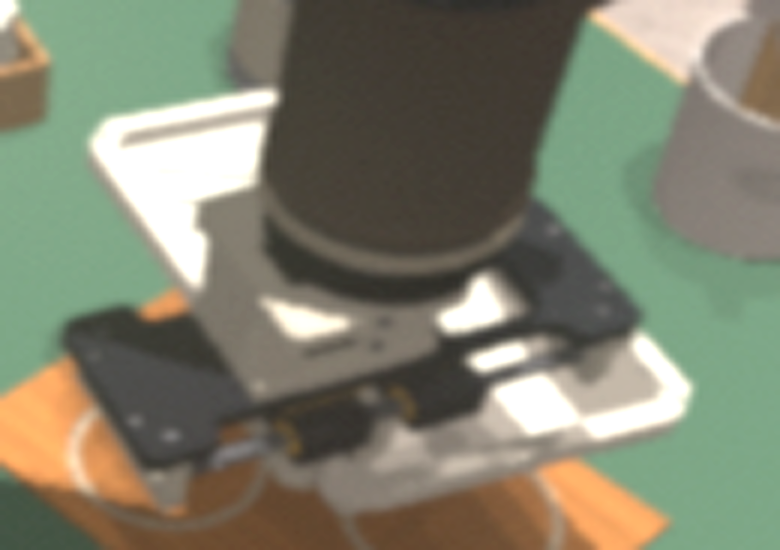

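View pics/t23.png

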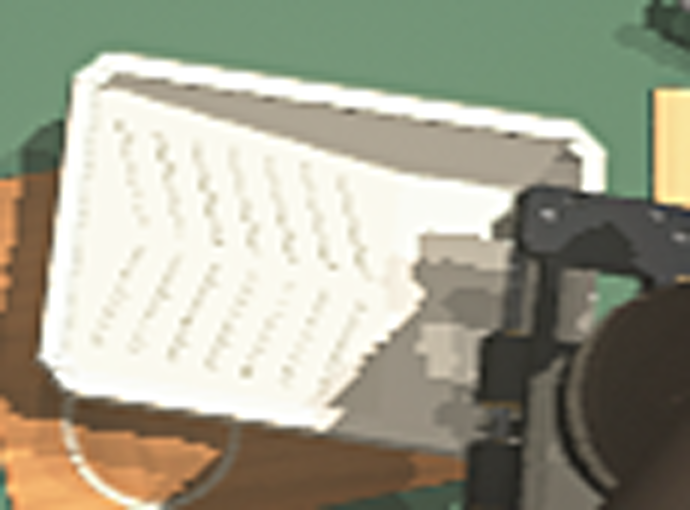

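```bash
cat > fit.py <<'E'
from h import *
from scipy.optimize import least_squares
L={'wfL':(.08,-.105,.05),'wfE':(.065,-.12,.05),'rnL':(-.08,.105,.05),'rnE':(-.065,.12,.05),'rfL':(.08,.105,.05),'rfE':(.065,.12,.05)}
R0=np.stack([CX,CY,[0,0,1]],1)
def fit(obs):
    def f(q):
        Rm=R.from_rotvec(q[3:]).as_matrix()@R0
        return np.concatenate([proj(c,Rm@np.array(L[n])+q[:3])-uv for c,n,uv in obs])
    r=least_squares(f,[.585,-.294,.16,0,0,0]); Rm=R.from_rotvec(r.x[3:]).as_matrix()@R0
    print(r.x[:3],'tilt',np.degrees(np.arccos(Rm[2,2])),'slopes',Rm[2,:2],'res',np.abs(r.fun).max(),'off',r.x[:2]-BD[:2])
E
python3 - <<'E'
from fit import *
S=lambda U,V:((U+.5)/6-.5+265,(V+.5)/5-.5+175)
T=lambda U,V:((U+.5)/6-.5+300,(V+.5)/6-.5+140)
for s,t in(((690,390),(577,122)),((675,425),(606,155)),((92,145),(70,393)),((112,120),(42,362))): print(*tri(S(*s),T(*t)))
fit([('side','wfL',S(690,390)),('side','wfE',S(675,425)),('side','rnL',S(92,145)),('side','rnE',S(112,120)),
('top','wfL',T(577,122)),('top','wfE',T(606,155)),('top','rnL',T(70,393)),('top','rnE',T(42,362)),('top','rfL',T(108,52)),('top','rfE',T(75,80))])
E
```

```text
[ 0.6537 -0.4115  0.1822] 0.00045126922379033855
[ 0.6373 -0.423   0.1815] 0.002648153327312202
[ 0.5312 -0.1768  0.198 ] 0.002279951366652944
[ 0.5466 -0.1659  0.1973] 0.006008692858719062
[ 0.5857 -0.2938  0.14  ] tilt 7.650001933087603 slopes [-0.1321 -0.0163] res 1.3911067274045479 off [ 0.0007 -0.0002]
```

The tray is centred within 1 mm with the underside at 0.140. Tilt is about 7–7.6°, within 9.7°. I'll check whether it creeps over a second.

>>> send_rows(steps=[[0,0,-0.8,0,0],[0,0,-0.8,0,0],[0,0,-0.8,0,0],[0,0,-0.8,0,0],[0,0,-0.8,0,0],[0,0,-0.8,0,0],[0,0,-0.8,0,0],[0,0,-0.8,0,0],[0,0,-0.8,0,0],[0,0,-0.8,0,0],[0,0,-0.8,0,0],[0,0,-0.8,0,0]])

```text
clock: 30.2
position: [0.5058, -0.3673, 0.1588]
ee_rot: [-1.567, 0.131, -0.131]
force: [0.1, -0.5, -1.5]
width: 0.127
```

```bash
python3 - <<'E'
from h import *
p,Rm,s=tcp(); print(p,s['force'],s['ft_torque'],s['width'])
a=imaging.get_image('side')
im=a[175:285,265:395]
cv2.imwrite('pics/s24.png',cv2.convertScaleAbs(cv2.resize(im,None,fx=6,fy=5,interpolation=cv2.INTER_CUBIC),alpha=1.2))
im=imaging.get_image('top')
cv2.imwrite('pics/t24.png',cv2.resize(im[140:225,300:415],None,fx=6,fy=6,interpolation=cv2.INTER_CUBIC))
cv2.imwrite('pics/s24f.png',a);cv2.imwrite('pics/t24f.png',im)
E
```

```text
[ 0.5058 -0.3673  0.1588] [ 0.1018 -0.4811 -1.4832] [-0.1532  0.1998  0.0049] 0.12668115977069083
```

View pics/s24.png

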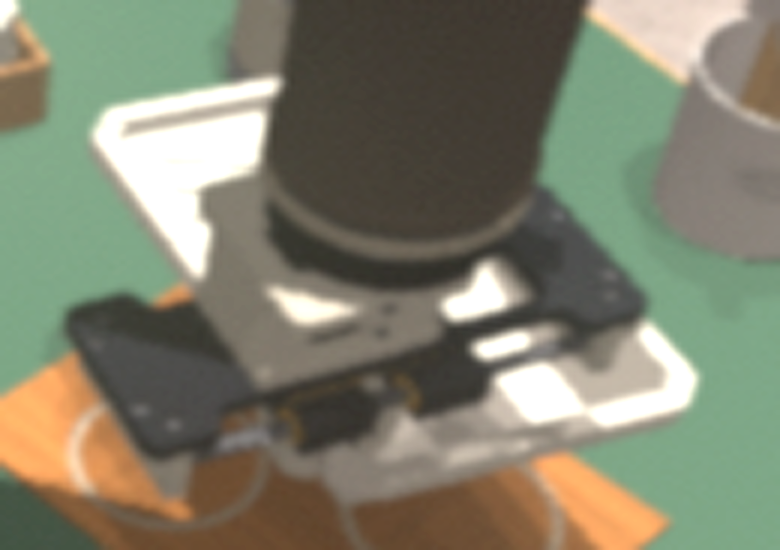

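View pics/t24.png

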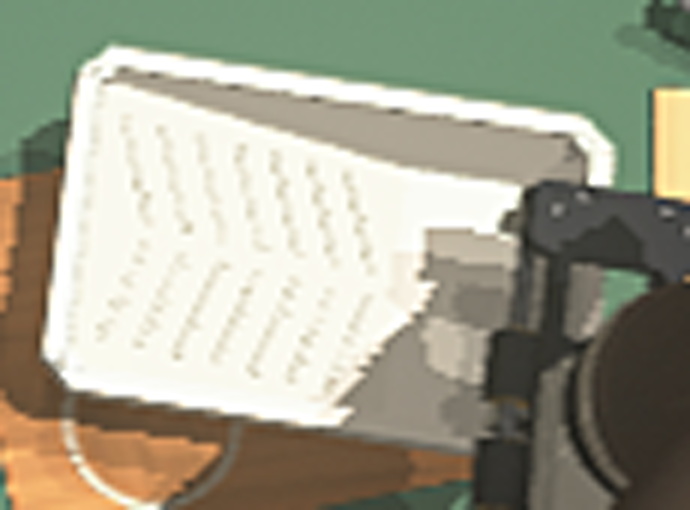

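View pics/t24f.png

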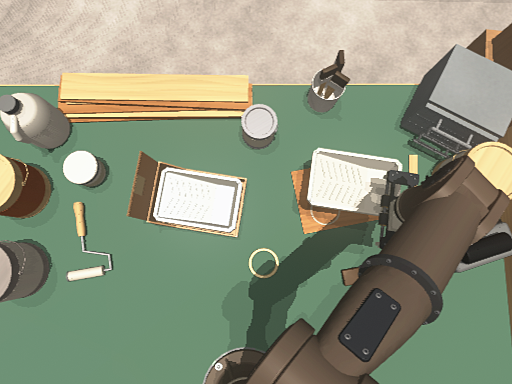

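View pics/s24f.png

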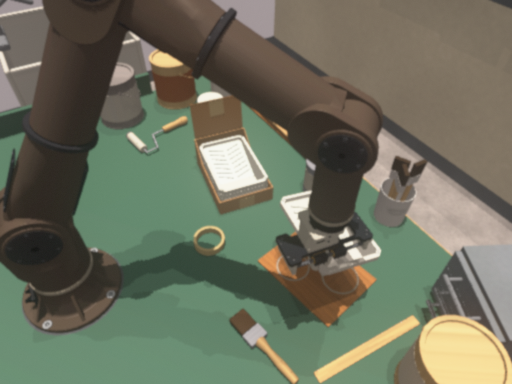

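```bash
python3 - <<'E'
from fit import *
S=lambda U,V:((U+.5)/6-.5+265,(V+.5)/5-.5+175)
T=lambda U,V:((U+.5)/6-.5+300,(V+.5)/6-.5+140)
for s,t in(((698,378),(585,115)),((92,133),(72,388))): print(*tri(S(*s),T(*t)))
fit([('side','wfL',S(698,378)),('side','wfE',S(680,412)),('side','rnL',S(92,133)),('side','rnE',S(115,107)),
('top','wfL',T(585,115)),('top','wfE',T(612,148)),('top','rnL',T(72,388)),('top','rnE',T(44,358)),('top','rfL',T(110,46)),('top','rfE',T(78,75))])
# second tray: rim centre at z .086 and flap
E
```

```text
[ 0.6548 -0.4117  0.1912] 0.00044715693269775544
[ 0.5319 -0.176   0.2061] 0.0010361324411752421
[ 0.5863 -0.2936  0.1489] tilt 7.8911525575853005 slopes [-0.1357 -0.021 ] res 1.4252924913036793 off [0.0013 0.    ]
```

```bash
python3 - <<'E'
from h import *
R0=np.stack([CX,CY,[0,0,1]],1)
S=lambda uv:((np.array(uv)-(265,175)+.5)*[6,5]-.5).round(0)
wf=np.array([.6548,-.4117,.1912])
for sx,sy in((-.10,-.02),(-.135,-.02),(-.165,-.02),(-.165,-.05)):
    Rm=R.from_rotvec(-sx*CY+sy*CX).as_matrix()@R0
    c=wf-Rm@np.array([.08,-.105,.05])
    print(sx,sy,Rm[2,:2],[S(proj('side',Rm@np.array(l)+c)) for l in((-.065,-.12,.034),(.065,-.12,.034),(.08,-.105,.034),(-.08,.105,.05),(-.08,.105,.034),(-.08,.02,.034))])
im=cv2.imread('pics/s24f.png')[235:290,300:390]
g=cv2.resize(im,None,fx=8,fy=8,interpolation=cv2.INTER_CUBIC);cv2.imwrite('pics/s25.png',cv2.convertScaleAbs(g,alpha=1.6,beta=-30))
E
```

```text
-0.1 -0.02 [-0.0998 -0.02  ] [array([385., 511.]), array([676., 433.]), array([685., 400.]), array([ 91., 143.]), array([ 86., 165.]), array([176., 286.])]
-0.135 -0.02 [-0.1346 -0.0199] [array([387., 505.]), array([675., 433.]), array([684., 400.]), array([ 93., 135.]), array([ 87., 157.]), array([177., 279.])]
-0.165 -0.02 [-0.1642 -0.0199] [array([389., 499.]), array([675., 432.]), array([683., 400.]), array([ 95., 128.]), array([ 88., 151.]), array([179., 272.])]
-0.165 -0.05 [-0.1642 -0.0498] [array([389., 499.]), array([676., 432.]), array([683., 401.]), array([ 93., 137.]), array([ 86., 160.]), array([177., 278.])]
```

View pics/s25.png

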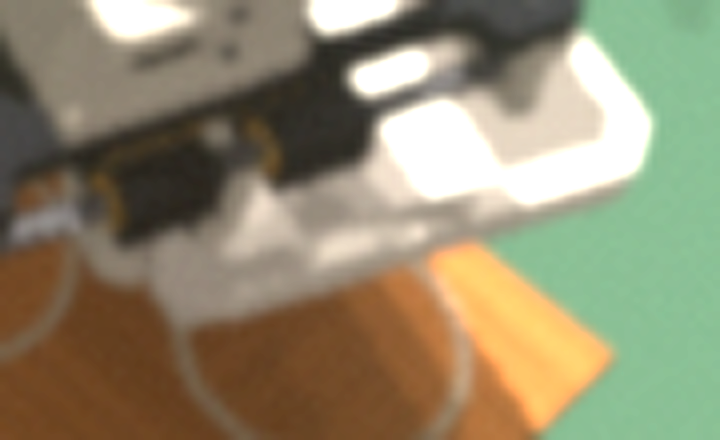

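The skirt's lower edge line (slope 0.25 in the crop) independently gives a side tilt of 0.135 rad, which agrees with the fit: 7.8° total, stable, no creep. In the full views the flap, second tray, tin, tape, roller, tub, brush and stick are all where they were. Handing in.

```bash
python3 - <<'E'
from cell import arm
print(arm.sign_off())
E
```

```text
the job is handed in; nothing more can be done
None
```

I folded the flap back, peeled off the top tray and carried it to the board. I handed in with the gripper still holding it; the sign-off gave no verdict. The tilt, about 8° against the 9.7° limit, is the thinnest margin.

**What I did**
- **Flap:** it now stands at about 96°. My first push passed over it, because the fingertips end about 25–30 mm above the reported tool point. I probed that on the rim and corrected for it.
- **Peel:** I lifted the near side at the well end, after the first light grip slipped off. The tray rolled up about its far edge rather than tipping about the ramp end. I estimated the near well corner about 20 mm up while the far ramp corner was about 4 mm up.
- **Carry:** on arrival at the board the tray hung 9.1° off level. I pressed it onto the board to level it, then lifted it again at 60 N grip.

**Last checks**

| Check | Measured | Limit |
|---|---|---|
| Tray middle from board middle | about 1 mm | 50 mm |
| Underside above bench | about 0.149 m | 0.09–0.21 m |
| Tilt | about 7.8°, far side low | 9.7° |

- **Tilt:** it sagged back after the levelling, so it is not as level as I wanted. It did not creep over about 1.5 s, and my methods agree only to about 1° (6.6–7.9°).
- **The rest:** by eye in the pictures, the second tray is still nested and the bystanders are where they were. The clock read about 30 s of the 54 s allowed.

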